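Fill the nut jar and snap its cap home

ROBOT

A 6-joint arm with a two-finger parallel gripper is mounted at the origin on the work surface. World frame = base frame: x ahead of the robot, y to its left, z up, the work surface at z = 0. Lengths are in m, angles in rad, forces in N, time in s.
With the tool pointing down it reaches from about 0.25 to 0.775 m from the base axis. Payload 8.9 kg.
Tool frame: the origin (TCP) lies between the finger pads, 19 mm behind the fingertips; this is the grasp point; y points along the fingers, z is the direction in which the jaws open and shut, and the axes are right-handed (so a half turn about y gives the same grasp; the last joint's range is limited). The gripper opens to 85 mm and grips with 20 to 120 N. Pads are 22 mm wide; open, the fingers measure 114 mm over their backs; the gripper's body (76 mm by 85 mm) begins 54 mm behind the grasp point. The pads swing forward as they close: fully open they stand 13 mm farther back than shut.
Start: joints at [-0.139, 0.291, -0.153, 1.127, 0, 1.431], TCP at [0.525, 0, 0.25] pointing down, gripper open.
Joint ranges: [-2.52, 2.52], [-0.91, 1.74], [-1.3, 1.37], [-1.96, 2.02], [-1.52, 1.47], [-3.14, 3.14]. Speed limits (rad/s): [2.22, 2.22, 2.79, 3.14, 3.14, 3.14].

INTERFACE

Orientations are given as [roll, pitch, yaw] about the fixed x, y, z axes, in that order (R = Rz(yaw) Ry(pitch) Rx(roll)).
In Python, from cell import env, camera, camera_info, ticket gives the robot as it stands.
- The arm moves only by the tool drive_tool, never from a script. Its argument "series" is a list of rows, each a list of 5 numbers: the opening, from 0 (shut) to 1 (fully open), then the shift along the world's x, y, z in m, then the turn about the world's z in degrees. In form: [[grip, x, y, z, yaw], ...]. A call has 1 to 10 rows; each row shifts and turns the commanded pose from where the row before left it; what a row does not reach is not made up. A row lasts 1/12 s, in which the tool goes at most 41.7 mm and 7.16 degrees, less where a joint would pass 70% of its speed; a pose out of reach is approached as far as the arm can. A call is refused whole if a number of a shift passes 0.0417 or a number of a turn 7.16, either way. A call with a gripper value outside its range is refused whole. The fingers move at their own pace and stop on an object; "force" is the grip in N (left out, the last holds). Time passes only in rows, so rows that do not move let the fingers close. It gives the time, the measured TCP pose, the force and the opening at its end, in the units of the state.
- env.state(): the state, without advancing time (a new reading comes with each control period).
- camera(name): name is "scene" or "side" or "wrist"; returns the picture (384x512x3 uint8, blue, green, red); there is no depth.
- camera_info(name): a dict with "intrinsics" (3x3 intrinsics, pixels), "R" (3x3) and "t" (3): a world point X has camera coordinates R X + t. Camera axes: x right, y down, z forward; pixel columns grow to the right and rows downward; lengths in m; the calibration is good to about 2 mm. A picture is of the moment at which its call begins: read the wrist's pose just before it. camera_info takes no time and is no camera call; for the wrist camera it gives the pose at the moment of the call.
- ticket.finish_job(): hands the job in, once; it reports no verdict.
The state is a dict: "time_s": time; "joints": joint angles; "qvel": joint speeds; "joint_torque": joint torques, N m; "position": TCP position; "tcp_rot": TCP orientation; "ft_force": force on the tool from outside, world axes, zero at the start; "torque": the same for the moment, N m; "opening": opening from 0.0 (shut) to 1.0 (fully open).
Only numpy, scipy, OpenCV 4.12 (cv2) and the standard library are available. Lean on these libraries where they do the work, as an engineer would, in place of code of your own. Each camera call takes 0.05 s, during which the arm holds its last target. There are 200 camera calls.

TASK

Use the scoop to move at least three hazelnuts from the loaf tin into the white jar without touching the nuts with the fingers, and stand the scoop back on the worktop. Then put the steel cap on the jar and press it down past the click until it is fully home. Finish while still pressing the cap firmly down: do not let up at the end. Leave the shaker, the small bowl and the mug where they are.

Things in the scene. Friction and masses are not known exactly. Their poses are not given: they have to be found in the camera images.
- jar: White ceramic storage jar, open at the top, fixed on the worktop (it cannot slide or tip). Height 100 mm; body diameter 108 mm up to 72 mm, above 78 mm a narrower neck; mouth (inner) diameter 86 mm, inner floor 6 mm up. Origin: centre of the underside, z up; its yaw means nothing.
- jar_rim (a point): Centre of the jar's mouth, at rim height, 100 mm above the jar's origin. The neck below has outer diameter 96 mm; six sprung steel ball catches stand 4.5 mm proud of it all round, their middles 8 mm below the rim. They are pushed in by the bead of the cap as it passes.
- jar_mid (a point): Middle of the space inside the jar, on its axis, 45 mm above the jar's origin.
- cap: Round steel snap cap, diameter 114 mm, 25 mm high, hollow below, 120 g, lies right way up on the worktop. Bore of its skirt 109 mm, but 100 mm at a bead along the lowest 5 mm; inside of the top 20 mm above the lower edge. Origin: centre of the lower edge, z up; its yaw means nothing. Home on the jar, its origin is 80 mm above the jar's origin.
- cap_knob (a point): Point in the cap's knob, on the axis, 47 mm above the cap's origin: good for the TCP. The dark wooden knob has diameter 28 mm and spans 25 to 56 mm above the origin. Set on the jar, the cap first rests on the catches, origin about 97 mm above the jar's; some 9 to 15 N of push then takes the bead past them, the force drops (click), and the cap lands on the rim.
- tin: Narrow bare metal loaf tin, open above, fixed to the worktop, outer size 226 x 72 x 42 mm, walls and floor 3 mm. Origin: centre of the underside; x along it, roughly away from the robot. The end at -x slopes: it rises from the floor at x = -80 mm to the rim at x = -113 mm; the +x end is upright (inside at x = +110 mm). The nuts lie at the -x end; the half at +x is free for letting the scoop in.
- scoop: Steel scoop, 140 g, standing on its flat floor, which is 80 x 56 mm and 2 mm thick. Side walls 22 mm high, back wall 26 mm, open in front; the lip faces -x, roughly towards the robot (lip at x = -60 mm, back at x = +20 mm). An upright wooden handle 105 mm high stands at the back. Origin: on the underside, on the centre line, 60 mm behind the lip.
- scoop_lip (a point): Middle of the scoop's front lip, on the underside. The side walls begin 14 mm behind it.
- scoop_grip (a point): Centre of the upper part of the scoop's handle, 85 mm above the underside and 33 mm behind the scoop's origin: good for the TCP. The dark wooden handle is 26 mm (scoop's x, from 20 to 46 mm) by 16 mm (y) by 105 mm high; grip it across the 16 mm from above.
- nut0: Hazelnut 1 of 4, brown, nearly round, 22 mm across, 12 g, starts in the tin; rolls when pushed but stays put on level ground. Origin: its centre; its axes mean nothing.
- nut1: Hazelnut 2 of 4, brown, nearly round, 22 mm across, 12 g, starts in the tin; rolls when pushed but stays put on level ground. Origin: its centre; its axes mean nothing.
- nut2: Hazelnut 3 of 4, brown, nearly round, 22 mm across, 12 g, starts in the tin; rolls when pushed but stays put on level ground. Origin: its centre; its axes mean nothing.
- nut3: Hazelnut 4 of 4, brown, nearly round, 22 mm across, 12 g, starts in the tin; rolls when pushed but stays put on level ground. Origin: its centre; its axes mean nothing.
- shaker: Glass shaker with a steel top, diameter 40 mm, 75 mm high; a bystander. Origin: centre of the underside.
- ramekin: Small terracotta bowl, diameter 72 mm, 42 mm high; a bystander. Origin: centre of the underside.
- mug: Blue mug, diameter 72 mm, 80 mm high, with a handle; a bystander. Origin: centre of the underside.
Mind the look-alikes: they are no part of the job. Leave any purple or turquoise look-alike of the cap alone.

How it is judged:
By the outcome, as a careful person would: the job done as asked, in the order asked, and still so for the second after the job is handed in, while the arm keeps its last pose, push and grip.
It also fails if it takes over 72 s, if anything falls off the work surface, if the arm or the gripper's body presses on something with over 40 N, if the wrist force passes 120 N, or if a joint passes its speed limit or range.

## Working session

There is one attempt and no reset: what is moved stays moved. The work goes in short steps, Python scripts to look and compute and a tool call to move; the robot and the scene stay as the last step left them, time stands still between calls to the robot, and variables do not carry over. Pictures are saved under pics/ and viewed, about 8 in all and at most 12, crops included, and the job is handed in when it is done.

Besides the shell and the picture viewer there is one more tool, called after "Emit:" in YAML: its name, and indented under it one key for each argument. drive_tool: Moves the arm, as the interface text tells. Its arguments: {"type":"object","properties":{"series":{"type":"array","items":{"type":"array","items":{"type":"number"}}},"force":{"type":"number"}},"required":["series"]}

```bash
ls; mkdir -p pics
cat > h.py <<'E'
import numpy as np, cv2
from cell import env, camera, camera_info, ticket
def ray(name,u,v,z,info=None):
    c=info or camera_info(name);K=np.array(c["intrinsics"]);R=np.array(c["R"]);t=np.array(c["t"])
    d=R.T@np.linalg.inv(K)@[u,v,1];o=-R.T@t
    return (o+d*(z-o[2])/d[2]).round(4)
def proj(name,X,info=None):
    c=info or camera_info(name);p=np.array(c["intrinsics"])@(np.array(c["R"])@np.array(X)+np.array(c["t"]))
    return (p[:2]/p[2]).round(1)
E
python3 - <<'E'
from h import *
for n in ("scene","side"):
    c=camera_info(n);print(n,(-np.array(c["R"]).T@np.array(c["t"])).round(3))
    cv2.imwrite(f"pics/{n}0.png",cv2.resize(camera(n),(800,600),interpolation=cv2.INTER_CUBIC))
print(env.state())
E
```

```text
pics
scene [ 1.26  -0.422  1.052]
side [ 0.263 -0.751  1.104]
{'time_s': 0.1, 'joints': array([-1.39305337e-01,  2.91223298e-01, -1.54029419e-01,  1.12669820e+00,
        2.24339956e-05,  1.43148430e+00]), 'qvel': array([-0.00045009, -0.00168326,  0.00263095,  0.00116648, -0.00013217,
       -0.00066194]), 'joint_torque': array([ 6.19868915e-04, -5.37977386e+01,  3.31919432e+01,  9.26249544e-03,
       -2.26563770e-04,  3.33016703e-05]), 'position': array([5.24641168e-01, 5.82514862e-05, 2.49498053e-01]), 'tcp_rot': array([-1.57193661e+00,  1.82544805e-04, -1.57078976e+00]), 'ft_force': array([-1.20203021,  0.24179129,  0.68366257]), 'torque': array([ 0.05102177,  0.02356438, -0.01089807]), 'opening': 1.0007585908905305}
```

View pics/scene0.png

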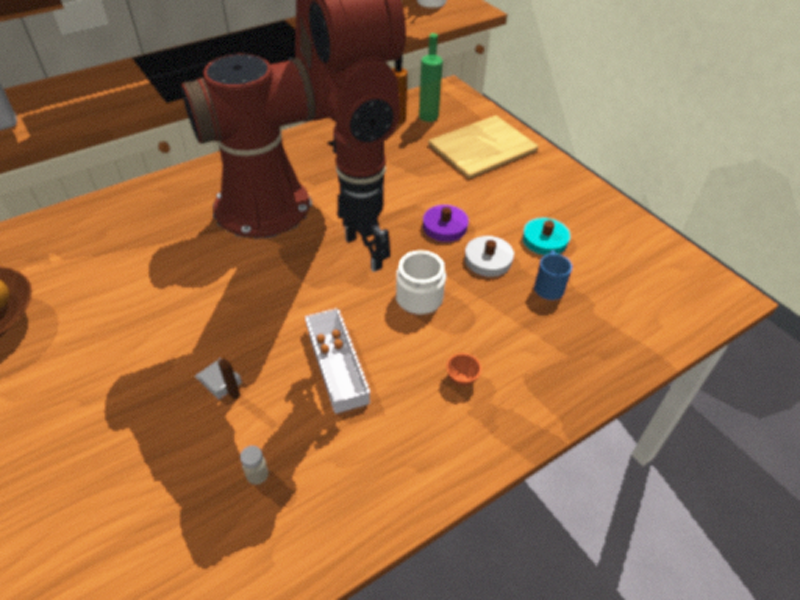

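View pics/side0.png

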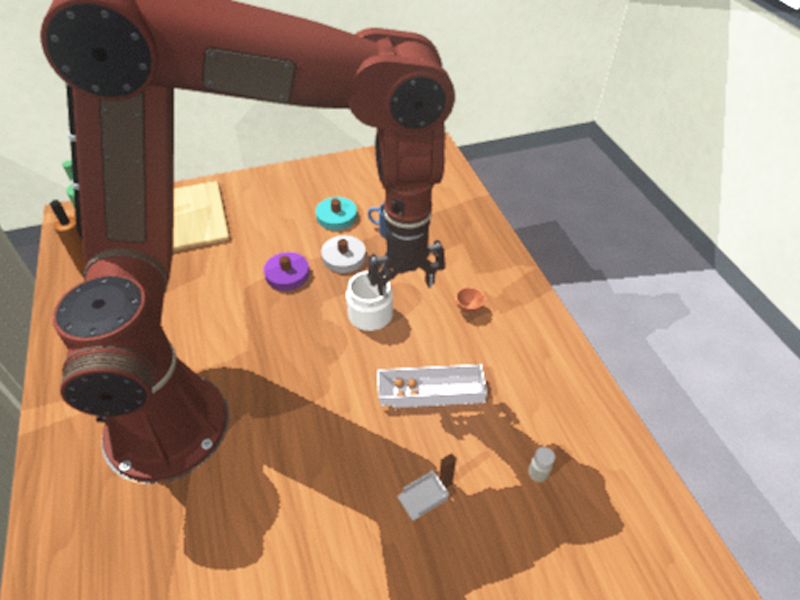

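The pictures show, in 800x600 pixels:
- **Scene:** scoop (220,380), tin (337,360) with nuts at its near end, jar (421,282), steel cap (489,256).
- **Side:** scoop (425,490), tin (432,386), jar (370,300), steel cap (344,253).

Next I take enlarged crops to measure from.

Run:
```python
from h import *
def tile(n,x,y,w=133,h=100):
    im=camera(n)[y:y+h,x:x+w]; im=cv2.resize(im,(399,300),interpolation=cv2.INTER_CUBIC)
    return im
T=np.vstack([np.hstack([tile("side",240,228),tile("side",190,135)]),np.hstack([tile("scene",120,190),tile("scene",235,130)])])
cv2.imwrite("pics/t1.png",T)
s=lambda n,u,v,z:ray(n,u/1.5625,v/1.5625,z)
print("tin",s("side",432,372,.042),"jar rim",s("side",370,288,.1),s("scene",421,265,.1))
print("cap top",s("scene",489,249,.025),s("side",344,247,.025),"scoop hdl top",s("side",448,459,.105),s("scene",228,363,.105))
```

```text
tin [ 0.5645 -0.0685  0.042 ] jar rim [0.4924 0.1571 0.1   ] [0.4914 0.1647 0.1   ]
cap top [0.4735 0.381  0.025 ] [0.4852 0.3875 0.025 ] scoop hdl top [ 0.5087 -0.2975  0.105 ] [ 0.5162 -0.2912  0.105 ]
```

View pics/t1.png

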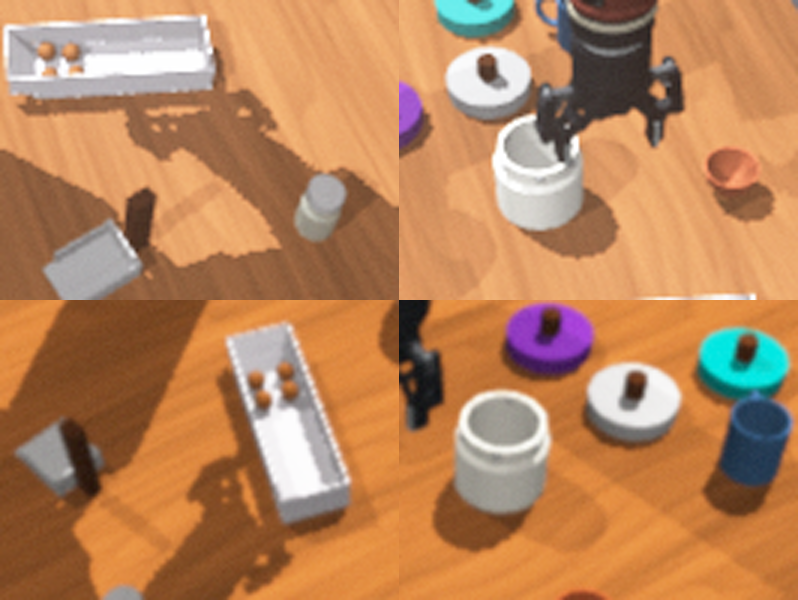

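Run:
```python
from h import *
A=lambda u,v,z:ray("side",240+u/3,228+v/3,z); C=lambda u,v,z:ray("scene",120+u/3,190+v/3,z)
D=lambda u,v,z:ray("scene",235+u/3,130+v/3,z);B=lambda u,v,z:ray("side",190+u/3,135+v/3,z)
print("tin side",[A(*p,.042) for p in [(7,27),(207,18),(213,66),(9,82)]])
print("tin scene",[C(*p,.042) for p in [(227,340-300),(289,325-300),(348,483-300),(284,500-300)]])
print("nuts",[C(*p,.014) for p in [(256,79),(285,71),(263,99),(290,88)]])
print("nuts side",[A(*p,.014) for p in [(46,50),(71,51)]])
print("scoop lip/back side",[ray("side",u/1.5625,v/1.5625,0.002) for u,v in [(399,493),(415,517)]],A(143,248,.0),A(141,192,.105))
print("scoop scene lip",[C(*p,.002) for p in [(16,152),(62,196)]],"hdl",C(75,126,.105),C(90,192,.0))
print("jar rim",D(503,420-0-300,.1),B(538,150,.1),"cap knob top",D(636,376-300,.056),B(487-399,62,.056))
print("jar rim2",B(538-399,145,.1),"cap rim",D(632,396-300,.025),B(489-399,79,.025))
```

```text
tin side [array([ 0.4562, -0.0294,  0.042 ]), array([ 0.6754, -0.0862,  0.042 ]), array([ 0.6562, -0.1474,  0.042 ]), array([ 0.4376, -0.0994,  0.042 ])]
tin scene [array([ 0.4443, -0.0974,  0.042 ]), array([ 0.4618, -0.0288,  0.042 ]), array([ 0.6766, -0.0833,  0.042 ]), array([ 0.6594, -0.147 ,  0.042 ])]
nuts [array([ 0.4891, -0.0879,  0.014 ]), array([ 0.4964, -0.0553,  0.014 ]), array([ 0.5177, -0.0948,  0.014 ]), array([ 0.5203, -0.0625,  0.014 ])]
nuts side [array([ 0.4944, -0.0542,  0.014 ]), array([ 0.5211, -0.0641,  0.014 ])]
scoop lip/back side [array([ 0.4188, -0.2885,  0.002 ]), array([ 0.433, -0.342,  0.002])] [ 0.5173 -0.3027  0.    ] [ 0.5114 -0.2927  0.105 ]
scoop scene lip [array([ 0.4309, -0.3446,  0.002 ]), array([ 0.5084, -0.3253,  0.002 ])] hdl [ 0.5137 -0.293   0.105 ] [ 0.518 -0.299  0.   ]
jar rim [0.7371 0.5498 0.1   ] [0.9437 0.01   0.1   ] cap knob top [0.7479 0.7951 0.056 ] [0.4791 0.3695 0.056 ]
jar rim2 [0.4922 0.1623 0.1   ] cap rim [0.7537 0.798  0.025 ] [0.4797 0.3689 0.025 ]
```

Emit:
drive_tool:
  series:
    - [1,-0.001,-0.03,0,-7]
    - [1,-0.001,-0.03,0,-7]
    - [1,-0.001,-0.03,0,-7]
    - [1,-0.001,-0.03,0,-7]
    - [1,-0.001,-0.03,0,-7]
    - [1,-0.001,-0.03,0,-7]
    - [1,-0.001,-0.03,0,-7]
    - [1,-0.001,-0.03,0,-7]
    - [1,-0.001,-0.03,0,-7]
    - [1,-0.001,-0.023,0,-7]
  force: 70

```text
time_s: 1.13
position: [0.5146, -0.2953, 0.2498]
tcp_rot: [-1.57, -0.0, -2.8]
ft_force: [-0.1, 0.1, 0.4]
opening: 1.004
```

Emit:
drive_tool:
  series:
    - [1,0,0,0,-6.5]
    - [1,0,0,0,0]

```text
time_s: 1.3
position: [0.5146, -0.2943, 0.2495]
tcp_rot: [-1.571, -0.0, -2.913]
ft_force: [0.6, -0.4, 0.5]
opening: 1.0
```

Run:
```python
from h import *
s=env.state();print(s["time_s"],s["joints"].round(3),s["position"].round(4),s["tcp_rot"].round(3),s["ft_force"])
i=camera_info("wrist");cv2.imwrite("pics/w1.png",cv2.resize(camera("wrist"),(800,600),interpolation=cv2.INTER_CUBIC))
import pickle;pickle.dump(i,open("w1.pkl","wb"));print(proj("wrist",[.513,-.294,.105],i)*1.5625)
```

```text
1.3 [-0.643  0.422  0.038  1.188 -0.     2.27 ] [ 0.5146 -0.2943  0.2495] [-1.571 -0.    -2.913] [ 0.59844753 -0.4474485   0.49157346]
[388.28125 284.375  ]
```

View pics/w1.png

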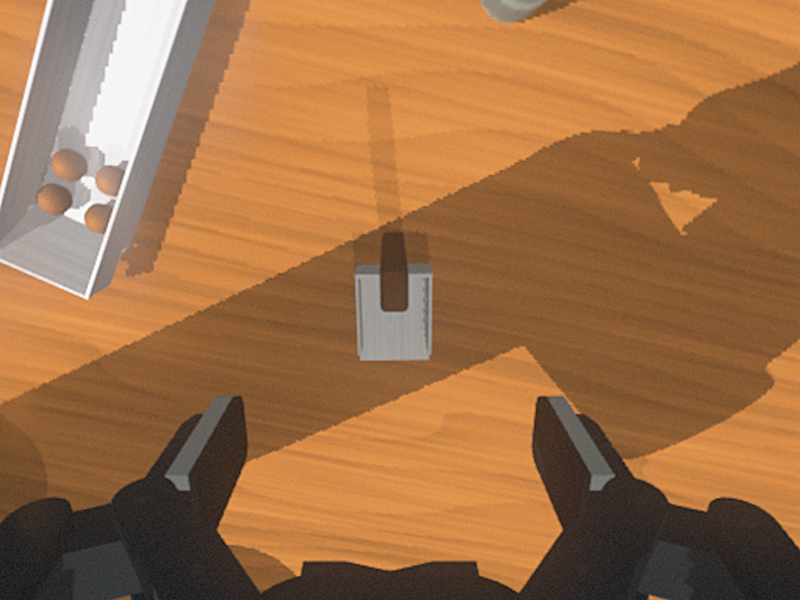

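Wrist view: the handle top is about (395,288) and the lip corners (360,360) and (431,360). The lip lies level in the image. At the tin joint 6 would pass its range with this grasp, so I use the half-turned one.

Run:
```python
from h import *
import pickle;i=pickle.load(open("w1.pkl","rb"))
w=lambda u,v,z:ray("",u/1.5625,v/1.5625,z,i)
print(w(395,288,.105),w(395,310,.105),"lip",w(360,360,.002),w(431,360,.002),"hdl base back",w(394,234,0.))
print("up dir",w(400,200,0)-w(400,400,0))
print("tin near rim",w(0,263,.042),w(88,298,.042),"nuts",[w(*p,.014) for p in [(69,165),(54,199),(110,181),(99,217)]])
print("tin bottom long edge pts (rim right outer)",w(213,0,.042))
```

```text
[ 0.5118 -0.2981  0.105 ] [ 0.499  -0.3012  0.105 ] lip [ 0.4126 -0.2935  0.002 ] [ 0.4257 -0.3498  0.002 ] hdl base back [ 0.5198 -0.2965  0.    ]
up dir [0.1627 0.0392 0.    ]
tin near rim [ 0.448  -0.0378  0.042 ] [ 0.436 -0.097  0.042] nuts [array([ 0.5187, -0.0655,  0.014 ]), array([ 0.4924, -0.0558,  0.014 ]), array([ 0.5141, -0.0937,  0.014 ]), array([ 0.4867, -0.0874,  0.014 ])]
tin bottom long edge pts (rim right outer) [ 0.6384 -0.1605  0.042 ]
```

Emit:
drive_tool:
  series:
    - [1,0,0,0,7.1]
    - [1,0,0,0,7.1]
    - [1,0,0,0,7.1]
    - [1,0,0,0,7.1]
    - [1,0,0,0,7.1]
    - [1,0,0,0,7.1]
    - [1,0,0,0,7.1]
    - [1,0,0,0,7.1]
    - [1,0,0,0,7.1]
    - [1,0,0,0,7.1]

```text
time_s: 2.18
position: [0.5152, -0.2918, 0.2501]
tcp_rot: [-1.571, 0.0, -1.655]
ft_force: [0.4, -0.0, -0.3]
opening: 0.998
```

Emit:
drive_tool:
  series:
    - [1,0,0,0,7.1]
    - [1,0,0,0,7.1]
    - [1,0,0,0,7.1]
    - [1,0,0,0,7.1]
    - [1,0,0,0,7.1]
    - [1,0,0,0,7.1]
    - [1,0,0,0,7.1]
    - [1,0,0,0,7.1]
    - [1,0,0,0,7.1]
    - [1,0,0,0,7.1]

```text
time_s: 3.02
position: [0.5151, -0.2918, 0.2501]
tcp_rot: [-1.571, 0.0, -0.415]
ft_force: [-0.8, 0.0, 0.1]
opening: 1.0
```

Emit:
drive_tool:
  series:
    - [1,-0.002,-0.0025,0,6.3]
    - [1,-0.002,-0.0025,0,6.3]
    - [1,0,0,-0.02,6.3]
    - [1,0,0,-0.03,6.3]
    - [1,0,0,-0.03,6.3]
    - [1,0,0,-0.03,6.3]
    - [1,0,0,-0.03,0]
    - [1,0,0,-0.015,0]
    - [1,0,0,-0.01,0]
    - [1,0,0,0,0]

```text
time_s: 3.85
position: [0.5101, -0.2965, 0.0832]
tcp_rot: [-1.568, 0.002, 0.236]
ft_force: [-0.6, -0.0, -0.0]
opening: 1.001
```

Emit:
drive_tool:
  series:
    - [0,0,0,0,0]
    - [0,0,0,0,0]
    - [0,0,0,0,0]
    - [0,0,0,0,0]
    - [0,0,0,0,0]
    - [0,0,0,0,0]
  force: 70

```text
time_s: 4.35
position: [0.5114, -0.2983, 0.0857]
tcp_rot: [-1.572, -0.001, 0.232]
ft_force: [0.9, -0.1, -0.0]
opening: 0.184
```

Emit:
drive_tool:
  series:
    - [0,0,0,0.02,0]
    - [0,0,0,0.03,0]
    - [0,0,0.01,0.03,-3]
    - [0,0.02,0.027,0.01,-4]
    - [0,0.025,0.03,0,-4]
    - [0,0.03,0.03,0,-4]
    - [0,0.03,0.03,0,-4]
    - [0,0.02,0.03,0,-4]
    - [0,0.015,0.03,0,-3.7]
    - [0,0,0,0,0]

```text
time_s: 5.18
position: [0.6521, -0.1064, 0.1747]
tcp_rot: [-1.569, -0.0, -0.233]
ft_force: [-1.0, -1.0, -0.8]
opening: 0.174
```

Emit:
drive_tool:
  series:
    - [0,0,0,0,0]
    - [0,0,0,0,0]

```text
time_s: 5.35
position: [0.6496, -0.1121, 0.1748]
tcp_rot: [-1.571, 0.001, -0.233]
ft_force: [-0.2, 0.0, -0.7]
opening: 0.177
```

Run:
```python
from h import *
s=env.state();print(s["time_s"],s["position"].round(4),s["tcp_rot"].round(3),s["opening"])
i=camera_info("wrist");cv2.imwrite("pics/w2.png",cv2.resize(camera("wrist"),(800,600),interpolation=cv2.INTER_CUBIC))
import pickle;pickle.dump(i,open("w2.pkl","wb"))
c=np.array([.559,-.0895,0]);a=-np.radians(13.4);ex=np.array([np.cos(a),np.sin(a),0]);ey=np.array([-ex[1],ex[0],0])
for x,y,z in [(-.113,.036,.042),(-.113,-.036,.042),(.113,.036,.042),(.113,-.036,.042),(-.08,.033,.003),(-.08,-.033,.003)]:
    print((proj("",c+x*ex+y*ey+[0,0,z],i)*1.5625).round())
```

```text
5.35 [ 0.6496 -0.1121  0.1748] [-1.571e+00  1.000e-03 -2.330e-01] 0.1766780563198881
[ 481. -201.]
[ 302. -202.]
[455. 321.]
[324. 320.]
[457. -70.]
[324. -70.]
```

View pics/w2.png

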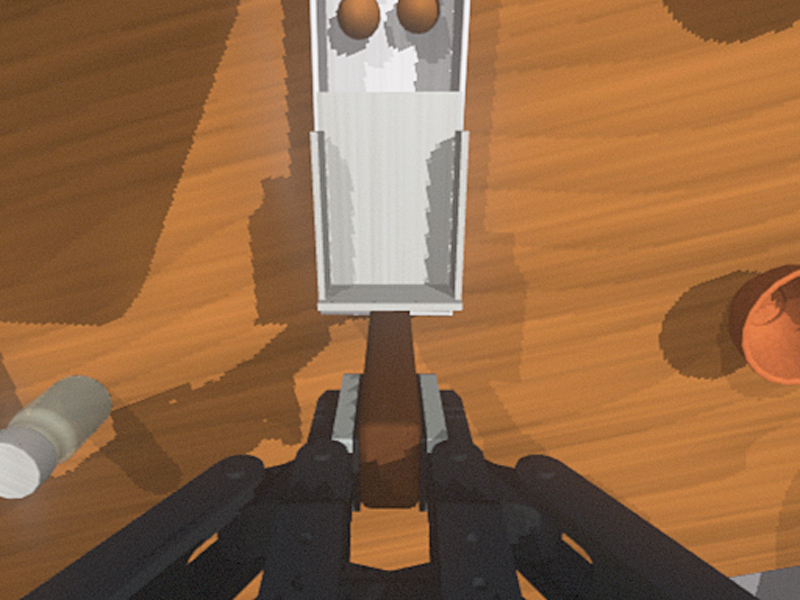

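Wrist view: scoop and tin share the centre column, about 390 for both. The tin's back edge shows at row 315, so I shift 10 mm towards the nuts before going down.

Emit:
drive_tool:
  series:
    - [0,-0.0097,0.0023,0,0]
    - [0,0,0,-0.02,0]
    - [0,0,0,-0.03,0]
    - [0,0,0,-0.02,0]
    - [0,0,0,-0.01,0]
    - [0,0,0,-0.004,0]
    - [0,0,0,0,0]
    - [0,0,0,0,0]

```text
time_s: 6.07
position: [0.6408, -0.1104, 0.0922]
tcp_rot: [-1.571, -0.002, -0.234]
ft_force: [1.2, 0.4, -0.6]
opening: 0.18
```

Emit:
drive_tool:
  series:
    - [0,0,0,-0.001,0]
    - [0,0,0,-0.001,0]
    - [0,0,0,0,0]

```text
time_s: 6.32
position: [0.6406, -0.1099, 0.0897]
tcp_rot: [-1.571, -0.001, -0.234]
ft_force: [-0.4, 0.1, -1.8]
opening: 0.179
```

Emit:
drive_tool:
  series:
    - [0,0,0,-0.001,0]
    - [0,0,0,0,0]

```text
time_s: 6.48
position: [0.6407, -0.1098, 0.0887]
tcp_rot: [-1.571, -0.001, -0.234]
ft_force: [-0.4, 0.6, 2.4]
opening: 0.18
```

Emit:
drive_tool:
  series:
    - [0,0,0,-0.001,0]
    - [0,0,0,0,0]

```text
time_s: 6.65
position: [0.6408, -0.1098, 0.0887]
tcp_rot: [-1.571, -0.002, -0.234]
ft_force: [-2.4, 0.8, 11.2]
opening: 0.182
```

Emit:
drive_tool:
  series:
    - [0,0,0,0.001,0]
    - [0,-0.0117,0.0028,0,0]
    - [0,-0.0195,0.0046,0,0]
    - [0,-0.0195,0.0046,0,0]
    - [0,-0.0117,0.0028,0,0]
    - [0,-0.004,0.001,0,0]
    - [0,0,0,0,0]
    - [0,0,0,0,0]

```text
time_s: 7.32
position: [0.5734, -0.0938, 0.0886]
tcp_rot: [-1.571, 0.001, -0.234]
ft_force: [-5.5, 1.7, 13.8]
opening: 0.176
```

Run:
```python
from h import *
s=env.state();print(s["time_s"],s["position"].round(4),s["ft_force"].round(1))
cv2.imwrite("pics/w3.png",cv2.resize(camera("wrist")[:256,110:390],(800,731),interpolation=cv2.INTER_CUBIC)[:600])
```

```text
7.3167 [ 0.5734 -0.0938  0.0886] [-5.5  1.7 13.8]
```

View pics/w3.png

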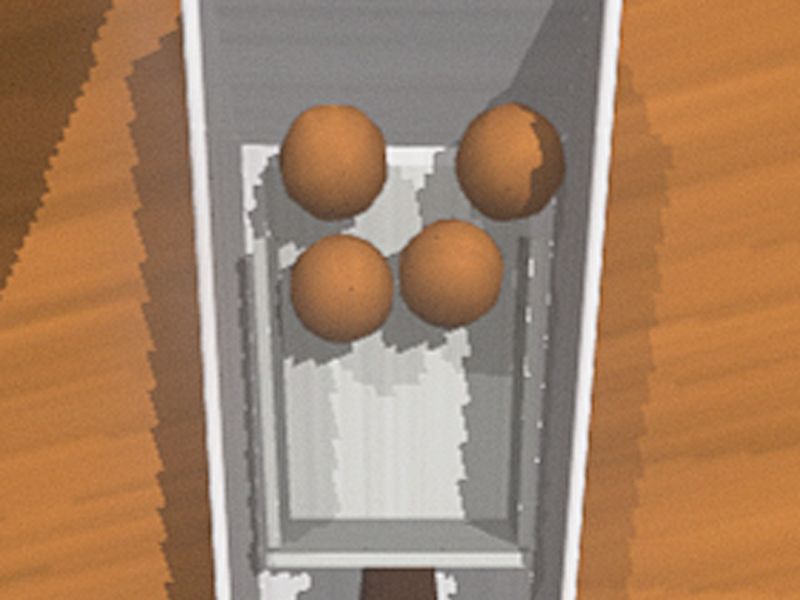

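All four nuts are at or on the lip: front nuts at (333,160) and (511,160), rear ones at (342,288) and (452,273). The lip still has about 4 mm to go to the slope.

Emit:
drive_tool:
  series:
    - [0,-0.002,0.0005,0,0]
    - [0,-0.002,0.0005,0,0]
    - [0,0,0,0,0]

```text
time_s: 7.62
position: [0.5715, -0.0934, 0.0887]
tcp_rot: [-1.571, -0.003, -0.234]
ft_force: [2.6, 0.3, 6.9]
opening: 0.177
```

Emit:
drive_tool:
  series:
    - [0,-0.001,0.0002,0,0]
    - [0,-0.001,0.0002,0,0]
    - [0,0,0,0,0]

```text
time_s: 7.87
position: [0.5697, -0.0931, 0.0887]
tcp_rot: [-1.571, -0.003, -0.234]
ft_force: [3.3, -0.1, 5.8]
opening: 0.178
```

Emit:
drive_tool:
  series:
    - [0,-0.0008,0.0002,0,0]
    - [0,-0.0062,0.0015,0.008,0]
    - [0,-0.0062,0.0015,0.008,0]
    - [0,-0.0033,0.0008,0.004,0]
    - [0,-0.0016,0.0004,0.002,0]
    - [0,0,0,0,0]
    - [0,0,0,0,0]

```text
time_s: 8.45
position: [0.5511, -0.0887, 0.1105]
tcp_rot: [-1.571, -0.002, -0.234]
ft_force: [5.5, -1.0, 5.3]
opening: 0.179
```

Run:
```python
from h import *
s=env.state();print(s["time_s"],s["position"].round(4),s["ft_force"].round(1))
cv2.imwrite("pics/w4.png",cv2.resize(camera("wrist")[:256,110:390],(640,585),interpolation=cv2.INTER_CUBIC))
```

```text
8.45 [ 0.5511 -0.0887  0.1105] [ 5.5 -1.   5.3]
```

View pics/w4.png

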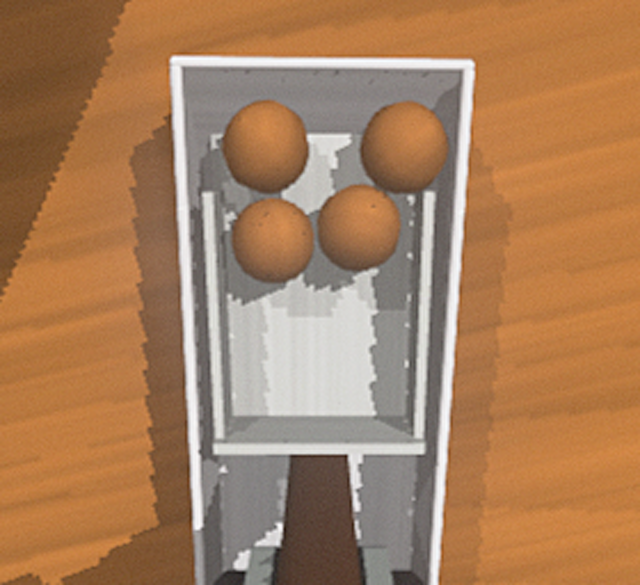

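All four nuts are on the scoop but close to the lip. I jerk forward along the slope, which acts as a gate, so they roll back, then slow down gently.

Emit:
drive_tool:
  series:
    - [0,-0.017,0.004,0.021,0]
    - [0,-0.016,0.0038,0.016,0]
    - [0,-0.0135,0.0032,0.01,0]
    - [0,-0.011,0.0026,0.005,0]
    - [0,-0.0085,0.002,0.002,0]
    - [0,-0.006,0.0014,0,0]
    - [0,-0.0035,0.0008,0,0]
    - [0,-0.0015,0.0004,0,0]
    - [0,0,0,0,0]

```text
time_s: 9.25
position: [0.4724, -0.0699, 0.1635]
tcp_rot: [-1.571, 0.001, -0.234]
ft_force: [-0.1, -0.8, -1.1]
opening: 0.178
```

Run:
```python
from h import *
s=env.state();print(s["time_s"],s["position"].round(4),s["ft_force"].round(1),s["joints"].round(2))
i=camera_info("wrist");print((proj("",[.492,.161,.1],i)*1.5625))
cv2.imwrite("pics/w5.png",cv2.resize(camera("wrist"),(800,600),interpolation=cv2.INTER_CUBIC))
```

```text
9.25 [ 0.4724 -0.0699  0.1635] [-0.1 -0.8 -1.1] [-0.3   0.27 -0.42  0.88 -0.   -0.07]
[984.375   257.65625]
```

View pics/w5.png

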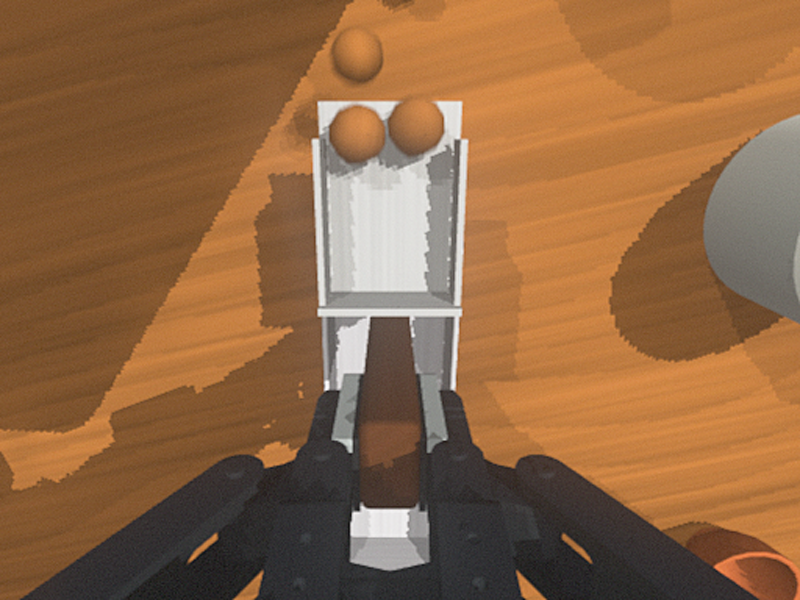

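Only two nuts are still on the scoop, at (357,133) and (416,126). A third is falling off in front at (357,55). I check by code whether the two are still rolling.

```bash
cat >> h.py <<'E'
def scoopnuts(im):
    r=im[66:198,208:292];s=cv2.cvtColor(r,cv2.COLOR_BGR2HSV)[...,1]
    m=(s>90).astype(np.uint8);n,_,st,c=cv2.connectedComponentsWithStats(m)
    return [(int(st[k,4]),((c[k]+[208,66])*1.5625).round(1).tolist()) for k in range(1,n) if st[k,4]>60]
E
python3 - <<'E'
from h import *
print(scoopnuts(cv2.resize(cv2.imread("pics/w5.png"),(512,384),interpolation=cv2.INTER_AREA)))
for k in range(2):print(scoopnuts(camera("wrist")),env.state()["time_s"])
E
```

```text
[(999, [356.7, 133.1]), (946, [415.6, 126.1])]
[(940, [356.5, 125.4]), (783, [415.4, 120.4])] 9.35
[(783, [356.4, 120.3]), (589, [415.5, 115.8])] 9.4
```

They roll forward at about 40 mm/s, so I move the scoop forward to catch them and then slow down very gently.

Emit:
drive_tool:
  series:
    - [0,-0.0117,0.0028,0,0]
    - [0,-0.0117,0.0028,0,0]
    - [0,-0.0117,0.0028,0,0]
    - [0,-0.0117,0.0028,0,0]
    - [0,-0.0117,0.0028,0,0]
    - [0,-0.0107,0.0026,0,0]
    - [0,-0.0097,0.0023,0,0]
    - [0,-0.0088,0.0021,0,0]
    - [0,-0.0078,0.0019,0,0]
    - [0,-0.0068,0.0016,0,0]

```text
time_s: 10.23
position: [0.3698, -0.0453, 0.1641]
tcp_rot: [-1.571, -0.0, -0.234]
ft_force: [-0.1, -0.8, -1.9]
opening: 0.178
```

Emit:
drive_tool:
  series:
    - [0,-0.0058,0.0014,0,0]
    - [0,-0.0049,0.0012,0,0]
    - [0,-0.0039,0.0009,0,0]
    - [0,-0.0029,0.0007,0,0]
    - [0,-0.0019,0.0005,0,0]
    - [0,-0.001,0.0002,0,0]
    - [0,0,0,0,0]
    - [0,0,0,0,0]

```text
time_s: 10.9
position: [0.3502, -0.0406, 0.164]
tcp_rot: [-1.571, -0.0, -0.234]
ft_force: [0.4, 0.9, -0.9]
opening: 0.18
```

Run:
```python
from h import *
for k in range(2):
    im=camera("wrist");print(scoopnuts(im),env.state()["time_s"])
cv2.imwrite("pics/w6.png",im);print(env.state()["position"])
# nuts elsewhere: brown blobs inside tin seen by side camera
im=camera("side");cv2.imwrite("pics/s6.png",im)
```

```text
[] 10.95
[] 11.0
[ 0.35025262 -0.04064641  0.16402027]
```

Run:
```python
from h import *
w=cv2.imread("pics/w6.png");s=cv2.imread("pics/s6.png");c=camera("scene");cv2.imwrite("pics/c6.png",c)
T=np.vstack([np.hstack([cv2.resize(w,(400,300)),cv2.resize(s[190:310,190:350],(400,300),interpolation=cv2.INTER_CUBIC)]),cv2.resize(c[120:240,100:420],(800,300),interpolation=cv2.INTER_CUBIC)])
cv2.imwrite("pics/t6.png",T)
```

```text
(no output)
```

View pics/t6.png

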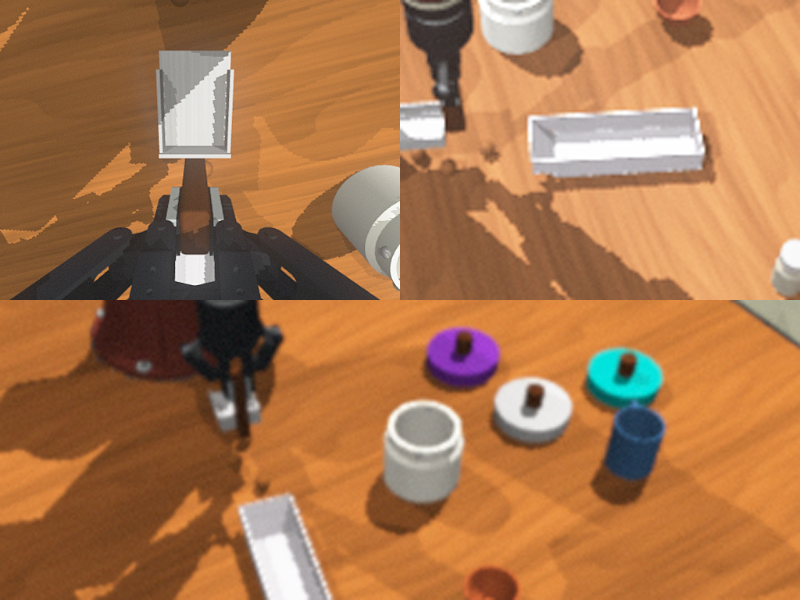

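No nuts are left on the scoop: they lie on the worktop in front of the tin, in the side tile at about (490,153), (448,165) and (420,160). I back the arm off and up to find all four.

Emit:
drive_tool:
  series:
    - [0,0.01,-0.002,0.01,0]
    - [0,0.02,-0.005,0.02,0]
    - [0,0.025,-0.006,0.025,0]
    - [0,0.025,-0.006,0.025,0]
    - [0,0.025,-0.006,0.025,0]
    - [0,0.025,-0.006,0.02,0]
    - [0,0.02,-0.004,0.015,0]
    - [0,0.01,-0.002,0,0]
    - [0,0,0,0,0]
    - [0,0,0,0,0]

```text
time_s: 11.93
position: [0.5098, -0.0775, 0.3033]
tcp_rot: [-1.571, 0.001, -0.234]
ft_force: [0.0, 0.4, -1.7]
opening: 0.18
```

Run:
```python
from h import *
import pickle
s=env.state();print(s["time_s"],s["position"].round(4))
i=camera_info("wrist");w=camera("wrist");pickle.dump(i,open("w7.pkl","wb"));cv2.imwrite("pics/w7.png",cv2.resize(w,(800,600),interpolation=cv2.INTER_CUBIC))
for X in ([.38,0,0],[.3,0,0],[.25,0,0]):print(X,proj("",X,i)*1.5625)
```

```text
11.9333 [ 0.5098 -0.0775  0.3033]
[0.38, 0, 0] [447.65625  37.65625]
[0.3, 0, 0] [425.9375  -83.90625]
[0.25, 0, 0] [ 410.625  -169.0625]
```

View pics/w7.png

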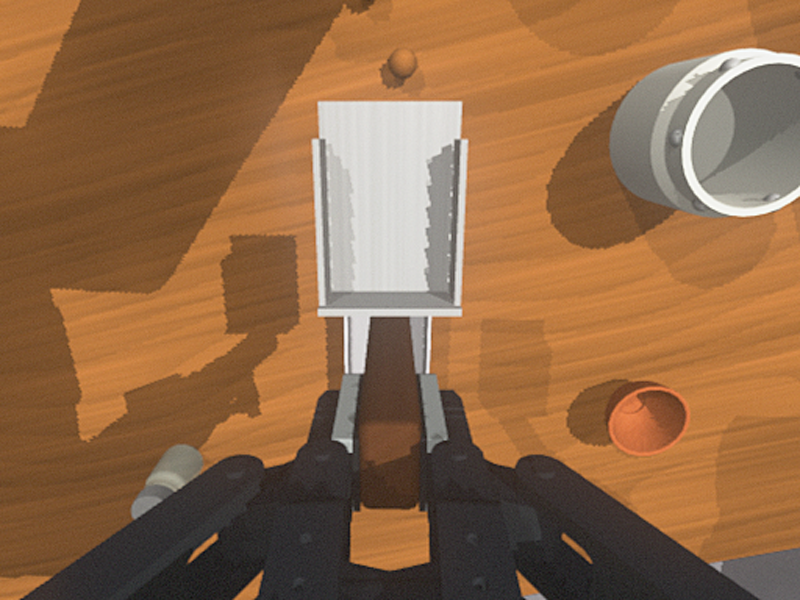

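One nut is at (403,62) and another at the top edge (358,3). I back off further to see the whole patch, and combine the views in one picture.

Emit:
drive_tool:
  series:
    - [0,0.02,0,0,0]
    - [0,0.03,0,0,0]
    - [0,0.03,0,0,0]
    - [0,0.02,0,0,0]
    - [0,0.01,0,0,0]
    - [0,0,0,0,0]
    - [0,0,0,0,0]

```text
time_s: 12.57
position: [0.6191, -0.0773, 0.3033]
tcp_rot: [-1.571, 0.002, -0.234]
ft_force: [-0.6, 0.1, -1.2]
opening: 0.182
```

Run:
```python
from h import *
import pickle
s=env.state();print(s["time_s"],s["position"].round(4))
i=camera_info("wrist");w=camera("wrist");pickle.dump(i,open("w8.pkl","wb"));cv2.imwrite("pics/w8.png",w)
a=camera("side");c=camera("scene");cv2.imwrite("pics/s8.png",a);cv2.imwrite("pics/c8.png",c)
for X in ([.4,0,0],[.25,-.1,0],[.25,.1,0]):print(X,proj("side",X),proj("scene",X),proj("",X,i))
# expected window from projections
R=lambda im,x,y,w,h,W,H:cv2.resize(im[y:y+h,x:x+w],(W,H),interpolation=cv2.INTER_CUBIC)
T=np.vstack([R(w,100,0,320,120,800,300),np.hstack([R(a,130,205,133,100,400,300),R(c,130,125,133,100,400,300)])])
cv2.imwrite("pics/t8.png",T)
n=ray("",403/1.5625,62/1.5625,.011,pickle.load(open("w7.pkl","rb")));print("nut",n)
print("jar rim pts",[ray("",u/1.5625,v/1.5625,.1,pickle.load(open("w7.pkl","rb"))) for u,v in [(683,140),(740,50),(740,216)]])
```

```text
12.5667 [ 0.6191 -0.0773  0.3033]
[0.4, 0, 0] [224.7 241.4] [215.4 191.8] [270.8 -63.3]
[0.25, -0.1, 0] [187.7 277.6] [171.3 177. ] [ 138.8 -213.8]
[0.25, 0.1, 0] [176.7 229.7] [218.8 157.1] [ 341.9 -280.4]
nut [ 0.3897 -0.0374  0.011 ]
jar rim pts [array([0.4811, 0.1175, 0.1   ]), array([0.4374, 0.1525, 0.1   ]), array([0.5378, 0.1514, 0.1   ])]
```

View pics/t8.png

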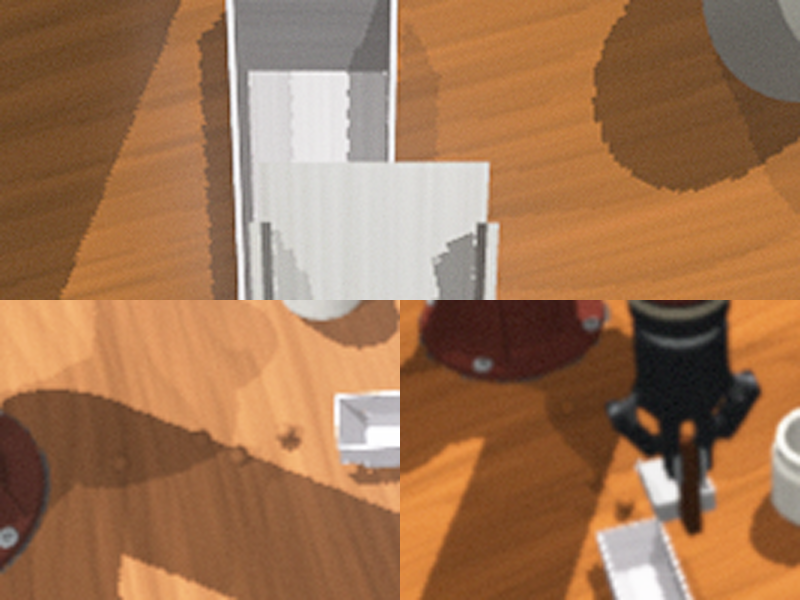

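Side tile: four nuts on the worktop, at (290,436), (241,455), (205,438) and (120,462).

Run:
```python
from h import *
for u,v in [(290,436),(241,455),(205,438),(120,462)]:
    x=130+u/3.0075;y=205+(v-300)/3;X=ray("side",x,y,.011);print((round(x,1),round(y,1)),X, "scene tile",((proj("scene",X)-[130,125])*3+[400,300]).round())
print(ray("scene",130+(624-400)/3.0075,125+(508-300)/3,.011))
# jar by circle of outer rim (r 48) least squares with earlier rim points
```

```text
(226.4, 250.3) [ 0.395  -0.0445  0.011 ] scene tile [620. 507.]
(210.1, 256.7) [ 0.3367 -0.0521  0.011 ] scene tile [591. 478.]
(198.2, 251.0) [ 0.3034 -0.0182  0.011 ] scene tile [603. 451.]
(169.9, 259.0) [ 0.2074 -0.0205  0.011 ] scene tile [566. 405.]
[ 0.399  -0.0424  0.011 ]
```

Two nuts agree well with the scene view, so I take N1 (0.393,-0.042), N2 (0.337,-0.052), N3 (0.303,-0.018) and N4 (0.207,-0.02). The new plan is to push the nuts along the worktop into the fixed jar wall. The wall then holds them on the scoop while I lift, and at the top I drive forward over the mouth. N1 goes first, heading 64.5°.

Emit:
drive_tool:
  series:
    - [0,-0.0186,-0.005,0,-6.8]
    - [0,-0.0186,-0.005,0,-6.8]
    - [0,-0.0186,-0.005,0,-6.8]
    - [0,-0.0186,-0.005,0,-6.8]
    - [0,-0.0186,-0.005,0,-6.8]
    - [0,-0.0186,-0.005,0,-6.8]
    - [0,-0.0186,-0.005,0,-6.8]
    - [0,-0.0186,-0.005,0,-6.8]
    - [0,-0.0186,-0.005,0,-6.8]
    - [0,-0.0186,-0.005,0,-6.8]

```text
time_s: 13.55
position: [0.4322, -0.1274, 0.3043]
tcp_rot: [-1.57, -0.0, -1.427]
ft_force: [0.2, -0.4, -1.3]
opening: 0.179
```

Emit:
drive_tool:
  series:
    - [0,-0.0186,-0.005,0,-6.8]
    - [0,-0.0186,-0.005,0,-6.8]
    - [0,-0.0186,-0.005,0,-6.8]
    - [0,-0.0186,-0.005,0,-6.8]
    - [0,-0.0186,-0.005,-0.02,-6.8]
    - [0,0,0,-0.04,0]
    - [0,0,0,-0.04,0]
    - [0,0,0,-0.02,0]
    - [0,0,0,0,0]
    - [0,0,0,0,0]

```text
time_s: 14.38
position: [0.3401, -0.152, 0.1842]
tcp_rot: [-1.572, 0.0, -2.014]
ft_force: [1.8, 0.6, -0.9]
opening: 0.179
```

Run:
```python
from h import *
s=env.state();print(s["time_s"],s["position"].round(4),s["tcp_rot"].round(3),s["joints"].round(2))
i=camera_info("wrist");w=camera("wrist");cv2.imwrite("pics/w9.png",w)
for X in ([.393,-.042,.011],[.337,-.052,.011],[.303,-.018,.011]):
    u=proj("",X,i);print("exp",u)
g=cv2.cvtColor(w,cv2.COLOR_BGR2GRAY)
print(cv2.HoughCircles(cv2.medianBlur(g,3),cv2.HOUGH_GRADIENT,1,15,param1=80,param2=13,minRadius=8,maxRadius=18))
```

```text
14.3833 [ 0.3401 -0.152   0.1842] [-1.572  0.    -2.014] [-0.62  0.06 -0.63  0.89 -0.    1.4 ]
exp [249.6  30.2]
exp [196.   72.3]
exp [141.7  52.1]
[[[245.5  26.5  13.8]
  [187.5  72.5  12.7]]]
```

Run:
```python
from h import *
w=cv2.imread("pics/w9.png")
for p in [(245.5,26.5),(187.5,72.5)]:print(ray("wrist",*p,.011))
g=cv2.cvtColor(w,cv2.COLOR_BGR2GRAY);r=g[20:90,100:185]
print(cv2.HoughCircles(cv2.medianBlur(cv2.createCLAHE(4).apply(r),3),cv2.HOUGH_GRADIENT,1,15,param1=60,param2=12,minRadius=10,maxRadius=16))
print(proj("wrist",[.490-.048*.0,.162,.1]))
```

```text
[ 0.3925 -0.0388  0.011 ]
[ 0.3315 -0.0498  0.011 ]
[[[37.5 34.5 10.9]
  [55.5 25.5 13.1]]]
[ 247.1 -725. ]
```

Emit:
drive_tool:
  series:
    - [0,0,0,-0.03,0]
    - [0,0,0,-0.04,0]
    - [0,0,0,-0.02,0]
    - [0,0,0,-0.006,0]
    - [0,0,0,0,0]
    - [0,0,0,-0.0015,0]
    - [0,0,0,0,0]

```text
time_s: 15.02
position: [0.3423, -0.1533, 0.0879]
tcp_rot: [-1.568, -0.0, -2.014]
ft_force: [-0.1, -1.0, -1.5]
opening: 0.18
```

Emit:
drive_tool:
  series:
    - [0,0,0,-0.001,0]
    - [0,0,0,0,0]

```text
time_s: 15.18
position: [0.3422, -0.1537, 0.087]
tcp_rot: [-1.568, -0.001, -2.014]
ft_force: [-3.2, -2.3, 12.4]
opening: 0.181
```

Emit:
drive_tool:
  series:
    - [0,0.0052,0.0108,0.0007,0]
    - [0,0.0103,0.0217,0,0]
    - [0,0.012,0.0253,0,0]
    - [0,0.012,0.0253,0,0]
    - [0,0.012,0.0253,0,0]
    - [0,0.012,0.0253,0,0]
    - [0,0.0103,0.0217,0,0]
    - [0,0.0065,0.0135,0,0]
    - [0,0.003,0.0063,0,0]
    - [0,0.0013,0.0027,0,0]

```text
time_s: 16.02
position: [0.4268, 0.0251, 0.0878]
tcp_rot: [-1.568, -0.002, -2.013]
ft_force: [-0.3, -1.8, 0.9]
opening: 0.177
```

Emit:
drive_tool:
  series:
    - [0,0.0009,0.0018,0,0]
    - [0,0,0,0,0]
    - [0,0,0,0,0]

```text
time_s: 16.27
position: [0.4276, 0.0271, 0.0871]
tcp_rot: [-1.569, 0.001, -2.014]
ft_force: [-0.7, -1.3, 6.2]
opening: 0.179
```

```bash
cat >> h.py <<'E'
def nutmask(w):
    r=w[40:200,190:310];h=cv2.cvtColor(r,cv2.COLOR_BGR2HSV)
    for y in range(0,160,6):print(40+y,''.join('#' if h[y,x,1]>110 else ('.' if h[y,x,2]<110 else ' ') for x in range(0,120,3)))
E
python3 - <<'E'
from h import *
s=env.state();print(s["time_s"],s["position"].round(4),s["ft_force"].round(1))
w=camera("wrist");cv2.imwrite("pics/w10.png",w);nutmask(w)
E
```

```text
16.2667 [0.4276 0.0271 0.0871] [-0.7 -1.3  6.2]
40 ##                                  ####
46 ######                           #######
52 ##########                   ###########
58 ###########..  .   # #. .###############
64 ####     ######## #                 ####
70 ####     ######### .                ####
76 #####   ########## .                ####
82 #####    ##########.               #####
88 ###  .    ####### .               .  ###
94 ###  .       .                    .   ##
100 ###  .                                ##
106 ###  .                               ###
112 ###  .                               ###
118 #### .                               # #
124 ####                                   #
130 ####  .                             # # 
136 ####  .                             #. #
142 ####  .                             #  #
148 ####  .                              ## 
154 ####  .                               ##
160 ####  .                             ####
166 ####  .                              ###
172 ##### .                             ####
178 ##### .                             ####
184 ##### .                             ####
190 ##### . .                          #####
196 #####                               ####
```

N1 is on the scoop against the jar wall, with its blob about 13 mm left of the centre line. Lifting straight up.

Emit:
drive_tool:
  series:
    - [0,0,0,0.006,0]
    - [0,0,0,0.012,0]
    - [0,0,0,0.016,0]
    - [0,0,0,0.018,0]
    - [0,0,0,0.018,0]
    - [0,0,0,0.016,0]
    - [0,0,0,0.012,0]
    - [0,0,0,0.008,0]
    - [0,0,0,0.006,0]
    - [0,0,0,0.002,0]

```text
time_s: 17.15
position: [0.4267, 0.0271, 0.2009]
tcp_rot: [-1.57, 0.0, -2.014]
ft_force: [0.8, -0.6, -1.9]
opening: 0.177
```

Run:
```python
from h import *
s=env.state();print(s["time_s"],s["position"].round(4),s["ft_force"].round(1))
w=camera("wrist");cv2.imwrite("pics/w11.png",w);nutmask(w)
```

```text
17.15 [0.4267 0.0271 0.2009] [ 0.8 -0.6 -1.9]
40 ###                                  ## 
46 ######                   .        ##### 
52 ########                 .     ##  #### 
58 ##################          # ###  #### 
64 ####     ##########                 ### 
70 ####     ###########.               ####
76 #####    ########## .               ####
82 #####    ######### .               #####
88 ###        #####  .                  ###
94 ###  .                               ###
100 ###  .                               ###
106 ###  .                               ###
112 #### .                               ###
118 #### ..                               # 
124 ####                                  # 
130 ####  .                             ####
136 ####  .                             ####
142 ####  .                             ####
148 ####  .                             ####
154 ####  .                             ####
160 ####  .                             ####
166 ####  .                             ####
172 ##### .                             ####
178 ##### .                             ####
184 ##### .                             ####
190 #####  ..                          #####
196 #####                               ####
```

Emit:
drive_tool:
  series:
    - [0,0.0043,0.009,0,0]
    - [0,0.0077,0.0163,0,0]
    - [0,0.0095,0.0199,0,0]
    - [0,0,0,0,0]
    - [0,0,0,0,0]
    - [0,0,0,0,0]
    - [0,0,0,0,0]

```text
time_s: 17.78
position: [0.4475, 0.0721, 0.1998]
tcp_rot: [-1.572, -0.001, -2.014]
ft_force: [-0.1, -0.3, -1.1]
opening: 0.178
```

Run:
```python
from h import *
s=env.state();print(s["time_s"],s["position"].round(4),s["ft_force"].round(1))
w=camera("wrist");cv2.imwrite("pics/w12.png",w);nutmask(w)
print(proj("wrist",[.49,.162,.1]),ray("wrist",250,62,.115))
```

```text
17.7833 [0.4475 0.0721 0.1998] [-0.1 -0.3 -1.1]
40          ###########.                   
46           ########  .                   
52            #######                      
58                                         
64                                         
70                                         
76                                         
82                                         
88      .                                  
94      .                                  
100      .                                  
106 ##   .                                # 
112 #### .                                 #
118 #### ..                              ## 
124 ####  .                              ## 
130 ####  .                             ####
136 ####  .                             # ##
142 ####  .                             ####
148 ####  .                             ####
154 ####  .                             ####
160 ####  .                             ####
166 ####  .                             ####
172 ##### .                             ####
178 ##### .                             ####
184 ##### ..                            ####
190 #####  ...                         #####
196 #####                               ####
[248.   53.2] [0.4886 0.1561 0.115 ]
```

One nut is in the jar. Next is N2, heading 53°.

Emit:
drive_tool:
  series:
    - [0,-0.012,-0.014,0,-1.4]
    - [0,-0.0243,-0.029,0,-1.4]
    - [0,-0.0266,-0.0318,0,-1.4]
    - [0,-0.0266,-0.0318,0,-1.4]
    - [0,-0.0266,-0.0318,0,-1.4]
    - [0,-0.0266,-0.0318,0,-1.4]
    - [0,-0.0246,-0.0294,0,-1.4]
    - [0,-0.0152,-0.0182,-0.01,-1.6]
    - [0,-0.004,-0.0052,-0.005,0]
    - [0,0,0,0,0]

```text
time_s: 18.67
position: [0.2602, -0.1515, 0.1846]
tcp_rot: [-1.571, -0.0, -2.217]
ft_force: [-0.6, 0.7, -1.7]
opening: 0.183
```

```bash
cat >> h.py <<'E'
def findnut(X,rad=28):
    """Hough near the expected nut; prints world positions"""
    u=proj("wrist",X);w=camera("wrist");x0,y0=[max(0,int(a-rad)) for a in u]
    r=cv2.resize(w[y0:int(u[1]+rad),x0:int(u[0]+rad)],None,fx=3,fy=3,interpolation=cv2.INTER_CUBIC)
    g=cv2.createCLAHE(3).apply(cv2.cvtColor(r,cv2.COLOR_BGR2GRAY))
    c=cv2.HoughCircles(cv2.GaussianBlur(g,(7,7),2),cv2.HOUGH_GRADIENT,1,20,param1=60,param2=22,minRadius=28,maxRadius=50)
    print("exp",u)
    for q in ([] if c is None else c[0][:4]):
        p=q[:2]/3+[x0,y0];print(p.round(1),(q[2]/3).round(1),ray("wrist",*p,.011))
E
python3 - <<'E'
from h import *
s=env.state();print(s["time_s"],s["position"].round(4),s["tcp_rot"].round(3))
findnut([.3315,-.05,.011]);findnut([.303,-.018,.011])
E
```

```text
18.6667 [ 0.2602 -0.1515  0.1846] [-1.571 -0.    -2.217]
exp [243.9  27.7]
[247.2  28.8] 12.8 [ 0.3339 -0.0514  0.011 ]
exp [192.9  17.9]
[191.2  22.5] 13.8 [ 0.3001 -0.0193  0.011 ]
```

Emit:
drive_tool:
  series:
    - [0,0,0,-0.03,0]
    - [0,0,0,-0.04,0]
    - [0,0,0,-0.02,0]
    - [0,0,0,-0.006,0]
    - [0,0,0,0,0]
    - [0,0,0,-0.0015,0]
    - [0,0,0,0,0]

```text
time_s: 19.35
position: [0.2626, -0.1511, 0.0887]
tcp_rot: [-1.569, -0.0, -2.212]
ft_force: [-0.4, -0.5, -1.0]
opening: 0.175
```

Emit:
drive_tool:
  series:
    - [0,0,0,-0.001,0]
    - [0,0,0,0,0]

```text
time_s: 19.52
position: [0.2624, -0.1514, 0.0875]
tcp_rot: [-1.568, -0.0, -2.213]
ft_force: [-0.3, -0.7, 2.3]
opening: 0.177
```

Emit:
drive_tool:
  series:
    - [0,0.0072,0.0096,0,0]
    - [0,0.0144,0.0192,0,0]
    - [0,0.018,0.024,0,0]
    - [0,0.018,0.024,0,0]
    - [0,0.018,0.024,0,0]
    - [0,0.018,0.024,0,0]
    - [0,0.018,0.024,0,0]
    - [0,0.0144,0.0192,0,0]
    - [0,0.009,0.012,0,0]
    - [0,0.0042,0.0056,0,0]

```text
time_s: 20.35
position: [0.3991, 0.0322, 0.088]
tcp_rot: [-1.568, -0.012, -2.213]
ft_force: [-35.3, -48.8, 69.6]
opening: 0.178
```

Emit:
drive_tool:
  series:
    - [0,0.0021,0.0028,0,0]
    - [0,0.0009,0.0012,0,0]
    - [0,0,0,0,0]
    - [0,0,0,0,0]

```text
time_s: 20.68
position: [0.3995, 0.0329, 0.0886]
tcp_rot: [-1.567, -0.017, -2.216]
ft_force: [-30.8, -39.5, 55.9]
opening: 0.177
```

Run:
```python
from h import *
s=env.state();print(s["time_s"],s["position"].round(4),s["ft_force"].round(1))
w=camera("wrist");nutmask(w[:,:])
```

```text
20.6833 [0.3995 0.0329 0.0886] [-30.8 -39.5  55.9]
40 ##############.#########################
46 ########################.###############
52 ######################.#################
58 ######################.#################
64 ####       ##########.             .####
70 ####         #######.               ####
76 ####                               #####
82 ####                               #####
88 ###                                  ###
94 ###  .                                ..
100 ###  .                                ##
106 ###  .                                ##
112 ###  .                                # 
118 ###  .                                ##
124 #### .                              #   
130 ####  .                             #  #
136 ####  .                             # # 
142 ####  .                              ###
148 ####  .                              ###
154 ####  .                             ##  
160 ####  .                             # ##
166 ####  .                             ## #
172 ####  .                             ####
178 ####  .                             ####
184 ##### .                             ####
190 ##### ...                          #####
196 #####    .                          ####
```

Something jammed: the force is over 60 N sideways. I back off at once.

Emit:
drive_tool:
  series:
    - [0,-0.006,-0.008,0.001,0]
    - [0,-0.003,-0.004,0,0]
    - [0,0,0,0,0]

```text
time_s: 20.98
position: [0.3946, 0.0265, 0.0882]
tcp_rot: [-1.57, 0.0, -2.214]
ft_force: [0.4, 0.3, -2.2]
opening: 0.177
```

Run:
```python
from h import *
s=env.state();print(s["time_s"],s["position"].round(4),s["tcp_rot"].round(3),s["ft_force"].round(1))
w=camera("wrist");a=camera("side");c=camera("scene")
R=lambda im,x,y,w,h,W,H:cv2.resize(im[y:y+h,x:x+w],(W,H),interpolation=cv2.INTER_CUBIC)
print(proj("side",[.44,.08,0]),proj("scene",[.44,.08,0]))
T=np.hstack([R(w,130,0,240,360,400,600),np.vstack([R(a,180,175,133,100,400,300),R(c,190,130,133,100,400,300)])])
cv2.imwrite("pics/t13.png",T)
```

```text
20.9833 [0.3946 0.0265 0.0882] [-1.57   0.    -2.214] [ 0.4  0.3 -2.2]
[229.7 221.1] [240.5 189.9]
```

View pics/t13.png

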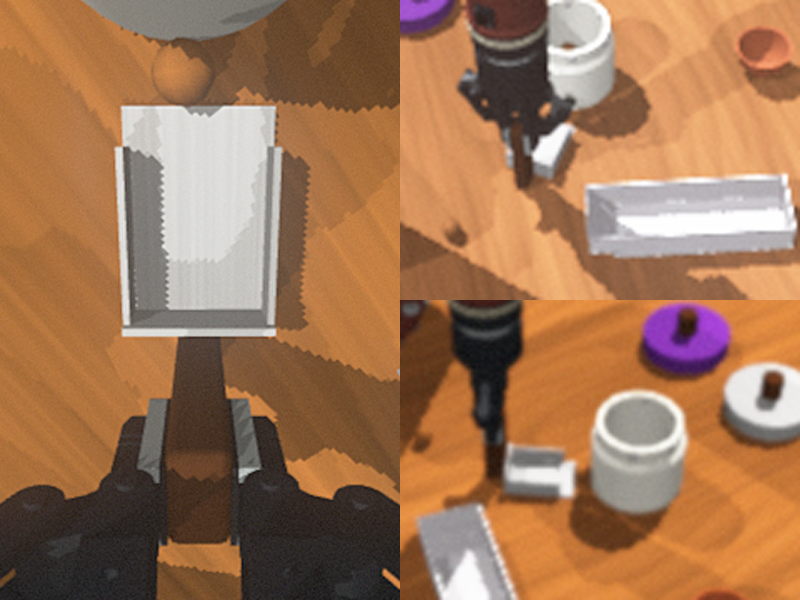

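The nut sits at about (183,72) in the left tile, resting against the jar and pushed ahead of the lip. It jams if the lip rides high. I press the scoop flat and creep in with small sideways wiggles.

Emit:
drive_tool:
  series:
    - [0,-0.0048,0.0036,-0.001,0]
    - [0,0,0,-0.001,0]
    - [0,0.0024,0.0032,0,0]
    - [0,0.0018,0.0024,0,0]
    - [0,0,0,0,0]

```text
time_s: 21.55
position: [0.393, 0.0339, 0.0867]
tcp_rot: [-1.568, -0.007, -2.214]
ft_force: [-14.8, -20.2, 33.0]
opening: 0.179
```

Emit:
drive_tool:
  series:
    - [0,0.0012,0.0016,0,0]
    - [0,0,0,0,0]

```text
time_s: 21.72
position: [0.3932, 0.0342, 0.0869]
tcp_rot: [-1.567, -0.011, -2.215]
ft_force: [-20.7, -28.7, 45.4]
opening: 0.187
```

Emit:
drive_tool:
  series:
    - [0,0.004,-0.003,0,0]
    - [0,0.004,-0.003,0,0]
    - [0,-0.004,0.003,0,0]
    - [0,-0.004,0.003,0,0]

```text
time_s: 22.05
position: [0.3951, 0.0381, 0.0856]
tcp_rot: [-1.571, 0.0, -2.213]
ft_force: [-0.5, 0.7, -1.3]
opening: 0.18
```

Run:
```python
from h import *
s=env.state();print(s["time_s"],s["position"].round(4),s["ft_force"].round(1))
w=camera("wrist");nutmask(w)
```

```text
22.05 [0.3951 0.0381 0.0856] [-0.5  0.7 -1.3]
40 #############             ..############
46 ########################.#  ##.#########
52 ##########################.#.###########
58 ###########################.############
64 ####           ############         ####
70 ####            #########           ####
76 ####             ######             ## #
82 #####                               ####
88 ###  .                               ###
94 ###  .                               # #
100 ###  .                                # 
106 ###  .                                ##
112 ###  .                                 #
118 ###  .                               #  
124 #### .                                  
130 ####                                    
136 ####  .                             #  #
142 ####  .                             # # 
148 ####  .                             ##  
154 ####  .                             # ##
160 ####  .                              ###
166 ####  .                               ##
172 ####  .                             ####
178 ####  .                             ####
184 ##### .......                       ####
190 ##### ..                            ####
196 ####                                ####
```

The wiggle worked: the force fell to about zero and the nut now overlaps the lip, so I continue.

Emit:
drive_tool:
  series:
    - [0,0.0042,-0.0008,0,0]
    - [0,0.001,0.0014,0,0]
    - [0,-0.002,0.004,0,0]
    - [0,0.001,0.0014,0,0]
    - [0,0,0,0,0]

```text
time_s: 22.52
position: [0.3997, 0.0443, 0.0856]
tcp_rot: [-1.571, 0.0, -2.212]
ft_force: [0.5, -0.5, -1.3]
opening: 0.178
```

Run:
```python
from h import *
s=env.state();print(s["time_s"],s["position"].round(4),s["ft_force"].round(1))
w=camera("wrist");nutmask(w[:130].repeat(1,0) if 0 else w)
```

```text
22.5167 [0.3997 0.0443 0.0856] [ 0.5 -0.5 -1.3]
40 ####                                    
46 #######                             #  #
52 ###########                     #  # ###
58 ################# .   . #   #  #. ##  ##
64 ####            #####               ####
70 ####           ##########.          .###
76 ####           ############         # .#
82 #####          ###########           ###
88 ###  .          ########             ###
94 ###  .              #                ###
100 ###  .                                 #
106 ###  .                                ##
112 ###  .                                 #
118 ###  .                                ##
124 #### .                                 #
130 ####                                #  #
136 ####  .                             #   
142 ####  .                             ### 
148 ####  .                             # ##
154 ####  .                             # ##
160 ####  .                              ###
166 ####  .                             ####
172 ####  .                             ####
178 ##### .                             ####
184 ##### ... ...                       ####
190 ##### ..                            ####
196 ####                                ####
```

Emit:
drive_tool:
  series:
    - [0,0,0,0.006,0]
    - [0,0,0,0.012,0]
    - [0,0,0,0.016,0]
    - [0,0,0,0.018,0]
    - [0,0,0,0.018,0]
    - [0,0,0,0.016,0]
    - [0,0,0,0.012,0]
    - [0,0,0,0.008,0]
    - [0,0,0,0.006,0]
    - [0,0,0,0.002,0]

```text
time_s: 23.4
position: [0.3998, 0.0437, 0.2004]
tcp_rot: [-1.57, 0.0, -2.213]
ft_force: [0.2, -0.0, -1.2]
opening: 0.182
```

Emit:
drive_tool:
  series:
    - [0,0.0058,0.0077,0,0]
    - [0,0.0105,0.014,0,0]
    - [0,0.0135,0.018,0,0]
    - [0,0,0,0,0]
    - [0,0,0,0,0]
    - [0,0,0,0,0]
    - [0,0,0,0,0]

```text
time_s: 23.98
position: [0.4287, 0.0833, 0.1992]
tcp_rot: [-1.572, -0.001, -2.213]
ft_force: [-0.5, 1.1, -1.6]
opening: 0.176
```

Run:
```python
from h import *
s=env.state();print(s["time_s"],s["position"].round(4),s["ft_force"].round(1))
w=camera("wrist");nutmask(w);h=cv2.cvtColor(w[:60,200:320],cv2.COLOR_BGR2HSV)
for y in range(0,60,5):print(y,''.join('#' if h[y,x,1]>90 else ' ' for x in range(0,120,3)))
print(proj("wrist",[.49,.162,.1]))
```

```text
23.9833 [0.4287 0.0833 0.1992] [-0.5  1.1 -1.6]
40 .    .                                  
46                                         
52                                         
58                                         
64                                         
70                     ###                 
76                 #########.              
82                 ######### .             
88      .         ###########              
94      .         ##########               
100 ##   .          #######  .              
106 ###  .             ###                 #
112 ###  .                               ###
118 ###  .                               ###
124 #### .                               ###
130 ####  .                             ####
136 ####  .                             ####
142 ####  .                             ####
148 ####  .                             ####
154 ####  .                             ####
160 ####  .                             ####
166 ####  .                             ####
172 ####  .                             ####
178 ####  .                             ####
184 ##### .......                       ####
190 ##### ...                          #####
196 ####                                ####
0                                         
5                                         
10          #####                          
15         #######                         
20         ########                        
25         #######                         
30          #####                          
35                                         
40                                         
45                                         
50                                         
55                                         
[251.5  52.6]
```

Emit:
drive_tool:
  series:
    - [0,0.006,0.008,0,0]
    - [0,0.009,0.012,0,0]
    - [0,0.003,0.004,0,0]
    - [0,-0.021,-0.028,0,0]
    - [0,-0.021,-0.028,0,0]
    - [0,-0.006,-0.008,0,0]
    - [0,0,0,0,0]

```text
time_s: 24.62
position: [0.3979, 0.0422, 0.1997]
tcp_rot: [-1.571, -0.001, -2.215]
ft_force: [0.5, 0.1, -1.3]
opening: 0.18
```

Run:
```python
from h import *
s=env.state();print(s["time_s"],s["position"].round(4),s["ft_force"].round(1))
w=camera("wrist");nutmask(w);h=cv2.cvtColor(w[:60,150:360],cv2.COLOR_BGR2HSV)
for y in range(0,60,5):print(y,''.join('#' if h[y,x,1]>90 else ' ' for x in range(0,210,3)))
print(proj("wrist",[.49,.162,.1]),proj("wrist",[.49,.162,.017]))
```

```text
24.6167 [0.3979 0.0422 0.1997] [ 0.5  0.1 -1.3]
40 ######                              #   
46 ########                           ##   
52 ###########                    #     ###
58 ###############               ### ######
64 ####                                ####
70 ####                                ####
76 ####                                ####
82 ####                                 ###
88 ###  .                               ###
94 ###  .                               ###
100 ###  .                               ###
106 ###  .                               ###
112 ###  .                               ###
118 ###  .                               ###
124 #### ..                              ###
130 #### ..                             # ##
136 ####  .                             ####
142 ####  .                             ####
148 ####  .                             ####
154 ####  .                             ####
160 ####  .                             ####
166 ####  .                             ####
172 ####  .                             ####
178 ####  .                
[... 366 characters left out ...]
######
15 ############                                             #############
20 #############                   #####                   ##############
25 ##############                  # ####                ################
30 ################               #  ####               #################
35 #################                                   ##################
40 ###################                              #####################
45 #####################                          #######################
50 #######################                      #########################
55 ##########################                ############################
[250.4 -38.7] [250.   -4.8]
```

Run:
```python
from h import *
d=np.array([.599,.801,0]);J=np.array([.49,.162,0])
for r,z in [(.043,.1),(.048,.1),(.048,.085),(.054,.072),(.054,.04),(.054,0),(.0525,.092)]:print(r,z,proj("wrist",J-r*d+[0,0,z]))
w=camera("wrist");
for k in range(10,40,3):print(k,[tuple(int(a) for a in w[k,x]) for x in range(240,268,4)])
print("N1?")
findnut([.300,-.019,.011])
c=camera("scene");h=cv2.cvtColor(c,cv2.COLOR_BGR2HSV)
u=proj("scene",[.49,.162,.1]);print(u)
for y in range(int(u[1])-14,int(u[1])+18,1):print(y,''.join('#' if h[y,x,1]>90 else ('.' if h[y,x,2]<120 else ' ') for x in range(int(u[0])-24,int(u[0])+24)))
```

```text
0.043 0.1 [250.4  41. ]
0.048 0.1 [250.4  49.6]
0.048 0.085 [250.3  51.4]
0.054 0.072 [250.2  61.7]
0.054 0.04 [250.1  63.6]
0.054 0 [249.9  65.3]
0.0525 0.092 [250.4  57.9]
10 [(156, 167, 170), (156, 164, 167), (158, 170, 172), (160, 169, 171), (157, 168, 170), (153, 167, 166), (154, 166, 167)]
13 [(155, 164, 167), (154, 167, 170), (156, 169, 167), (152, 164, 165), (153, 167, 167), (159, 172, 170), (162, 171, 171)]
16 [(157, 164, 165), (153, 162, 166), (157, 168, 169), (158, 168, 170), (157, 166, 168), (160, 171, 172), (158, 167, 169)]
19 [(159, 166, 170), (157, 171, 168), (76, 92, 112), (71, 92, 110), (131, 142, 148), (164, 173, 177), (154, 166, 168)]
22 [(162, 172, 172), (65, 87, 112), (70, 93, 117), (73, 94, 117), (74, 100, 133), (130, 142, 148), (156, 168, 166)]
25 [(124, 137, 144), (75, 94, 116), (72, 91, 116), (75, 94, 115), (82, 110, 145), (68, 93, 117), (158, 169, 169)]
28 [(70, 87, 107), (70, 90, 114), (79, 99, 123), (80, 98, 124), (81, 114, 155), (77, 103, 133), (159, 169, 169)]
31 [(68, 83, 104), (73, 94, 114), (75, 95, 118), (78, 98, 121), (90, 120, 163), (72, 98, 129), 
[... 1281 characters left out ...]
    #######
174 ##########                               #######
175 ##########                               #######
176 ##########                                ######
177 ##########                                ######
178 ##########                               #######
179 ##########                               #######
180 ##########                               #######
181 ##########                               #######
182 ##########                              ########
183 ##########                              ########
184 ##########                              ########
185 ##########                              ########
186 ##########                              ########
```

N2 is in the jar too: a nut-coloured blob shows inside, behind the rim. For N3 the reach limits me, so I first nudge it along heading 58° to where a direct push to the jar works.

Emit:
drive_tool:
  series:
    - [0,-0.012,-0.012,0,1]
    - [0,-0.024,-0.0243,0,1]
    - [0,-0.028,-0.0283,0,1]
    - [0,-0.028,-0.0283,0,1]
    - [0,-0.028,-0.0283,0,0.9]
    - [0,-0.024,-0.0243,-0.01,0]
    - [0,-0.014,-0.0141,-0.005,0]
    - [0,-0.004,-0.0042,0,0]
    - [0,0,0,0,0]

```text
time_s: 25.57
position: [0.2373, -0.1211, 0.1849]
tcp_rot: [-1.57, -0.0, -2.13]
ft_force: [0.4, -0.4, -2.5]
opening: 0.179
```

Run:
```python
from h import *
s=env.state();print(s["time_s"],s["position"].round(4),s["tcp_rot"].round(3),s["joints"].round(2))
findnut([.300,-.019,.011]);findnut([.207,-.02,.011])
```

```text
25.5667 [ 0.2373 -0.1211  0.1849] [-1.57 -0.   -2.13] [-0.75 -0.17 -0.83  0.9   0.    1.38]
exp [247.4  33.3]
[247.5  34.8] 12.7 [ 0.3001 -0.0195  0.011 ]
exp [158.9  96.4]
```

Emit:
drive_tool:
  series:
    - [0,0,0,-0.03,0]
    - [0,0,0,-0.04,0]
    - [0,0,0,-0.02,0]
    - [0,0,0,-0.005,0]
    - [0,0,0,-0.001,0]
    - [0,0.0042,0.0068,0,0]
    - [0,0.0042,0.0068,0,0]
    - [0,0.0042,0.0068,0,0]
    - [0,0.0042,0.0068,0,0]
    - [0,0.0042,0.0068,0,0]

```text
time_s: 26.5
position: [0.2602, -0.0864, 0.0902]
tcp_rot: [-1.568, 0.0, -2.127]
ft_force: [-0.1, -0.1, -1.0]
opening: 0.176
```

Emit:
drive_tool:
  series:
    - [0,0.0042,0.0068,0,0]
    - [0,0.0042,0.0068,0,0]
    - [0,0.0042,0.0068,0,0]
    - [0,0.0042,0.0068,0,0]
    - [0,0.0042,0.0068,0,0]
    - [0,0.003,0.005,0,0]
    - [0,0.002,0.0034,0,0]
    - [0,0.001,0.0017,0,0]
    - [0,0.0005,0.0008,0,0]
    - [0,0,0,0.005,0]

```text
time_s: 27.33
position: [0.2855, -0.0412, 0.0936]
tcp_rot: [-1.572, -0.0, -2.127]
ft_force: [-0.2, 1.3, -0.3]
opening: 0.179
```

Emit:
drive_tool:
  series:
    - [0,-0.005,-0.008,0.02,0]
    - [0,-0.005,-0.008,0.03,0]
    - [0,-0.005,-0.008,0.03,0]
    - [0,0,0,0.012,0]
    - [0,0,0,0,0]
    - [0,0,0,0,0]

```text
time_s: 27.83
position: [0.2711, -0.0659, 0.1861]
tcp_rot: [-1.569, 0.0, -2.128]
ft_force: [-0.4, 0.1, -1.3]
opening: 0.174
```

Run:
```python
from h import *
s=env.state();print(s["time_s"],s["position"].round(4),s["tcp_rot"].round(3))
for k in range(2):findnut([.345,.055,.011],60)
```

```text
27.8333 [ 0.2711 -0.0659  0.1861] [-1.569  0.    -2.128]
exp [246.8   4.1]
[249.8  10.2] 15.3 [0.3438 0.0505 0.011 ]
exp [248.2   4. ]
[249.5  10.5] 13.9 [0.3428 0.0508 0.011 ]
```

Emit:
drive_tool:
  series:
    - [0,-0.008,0.0145,0,-7]
    - [0,-0.008,0.0145,0,-7]
    - [0,-0.0082,0.0145,0,-6.9]
    - [0,0,0,-0.03,0]
    - [0,0,0,-0.04,0]
    - [0,0,0,-0.02,0]
    - [0,0,0,-0.005,0]
    - [0,0,0,0,0]
    - [0,0,0,0,0]

```text
time_s: 28.68
position: [0.2465, -0.0218, 0.0909]
tcp_rot: [-1.572, -0.001, -2.492]
ft_force: [0.6, -0.1, -0.8]
opening: 0.183
```

Run:
```python
from h import *
s=env.state();print(s["time_s"],s["position"].round(4),s["tcp_rot"].round(3),s["ft_force"].round(1),s["joints"].round(2))
findnut([.343,.051,.011],40)
```

```text
28.6833 [ 0.2465 -0.0218  0.0909] [-1.572e+00 -1.000e-03 -2.492e+00] [ 0.6 -0.1 -0.8] [-0.39 -0.04 -1.04  0.57  0.    2.1 ]
exp [249.9   9.4]
[248.2  13.2] 13.8 [0.3418 0.0503 0.011 ]
```

Emit:
drive_tool:
  series:
    - [0,0,0,-0.0025,0]
    - [0,0,0,-0.0015,0]
    - [0,0,0,0,0]

```text
time_s: 28.98
position: [0.2471, -0.0221, 0.087]
tcp_rot: [-1.57, 0.001, -2.492]
ft_force: [0.0, 0.2, -1.1]
opening: 0.177
```

Emit:
drive_tool:
  series:
    - [0,0.008,0.006,0,0]
    - [0,0.016,0.012,0,0]
    - [0,0.02,0.015,0,0]
    - [0,0.02,0.015,0,0]
    - [0,0.018,0.0138,0,0]
    - [0,0.014,0.0106,0,0]
    - [0,0.009,0.007,0,0]
    - [0,0.005,0.0038,0,0]
    - [0,0,0,0,0]
    - [0,0,0,0,0]

```text
time_s: 29.82
position: [0.3559, 0.061, 0.0866]
tcp_rot: [-1.571, -0.001, -2.492]
ft_force: [0.2, -0.6, -2.4]
opening: 0.18
```

Run:
```python
from h import *
s=env.state();print(s["time_s"],s["position"].round(4),s["ft_force"].round(1))
w=camera("wrist");h=cv2.cvtColor(w,cv2.COLOR_BGR2HSV);print(proj("wrist",[.49-.797*.054,.162-.6045*.054,.02]))
for y in range(5,100,5):print(y,''.join('#' if h[y,x,1]>110 else ('.' if h[y,x,2]<110 else ' ') for x in range(160,340,3)))
d=np.array([.797,.6045]);findnut([*(np.array([.49,.162])-.066*d),.011],45)
```

```text
29.8167 [0.3559 0.061  0.0866] [ 0.2 -0.6 -2.4]
[250.2  18.9]
5 ##############            . .. . . .. .    ....#############
10 #################            .      ........################
15 ####################         .          ####################
20 ############################     ###########################
25 ############################################################
30 ############################################################
35 ############################################################
40 ############################################################
45 ############################################################
50 ####################################.#######################
55 ###################################..#######################
60 ##############                ##...           ##############
65 ##############                                ##############
70 ##############                                ##############
75 ##############                                ##############
80 ##############                                ##############
85 #############                                  #############
90 #############  .                               # ##.########
95 #############  .                               # # #########
exp [250.1  45.2]
```

Emit:
drive_tool:
  series:
    - [0,0.0048,-0.0014,-0.001,0]
    - [0,-0.0032,0.0076,0,0]
    - [0,0.0064,-0.0052,0,0]
    - [0,-0.0016,0.0038,0,0]
    - [0,0,0,0,0]

```text
time_s: 30.33
position: [0.3627, 0.0662, 0.0857]
tcp_rot: [-1.571, 0.0, -2.493]
ft_force: [0.2, 0.5, -0.4]
opening: 0.179
```

```bash
cat >> h.py <<'E'
def show():
    s=env.state();print(s["time_s"],s["position"].round(4),s["ft_force"].round(1))
    w=camera("wrist");h=cv2.cvtColor(w,cv2.COLOR_BGR2HSV)
    for y in range(5,130,5):print(y,''.join('#' if h[y,x,1]>110 else ('.' if h[y,x,2]<110 else ' ') for x in range(160,340,3)))
E
python3 -c "from h import *;show()"
```

```text
30.3333 [0.3627 0.0662 0.0857] [ 0.2  0.5 -0.4]
5 #######                                         .. ..#######
10 #########                                  .   ... .########
15 ###########                       ..      .   . ..##########
20 #############                                  .############
25 ################                            .###############
30 ###################                  .    ##################
35 #########################  .       ..#######################
40 ############################################################
45 ################################# ##.#######################
50 ############################################################
55 ############################################################
60 ##############         ########### #         ###############
65 ##############          ##########.          ###############
70 ##############           ########.           ###############
75 ##############             ###..             ###############
80 ##############                               ###############
85 ############# .                                #############
90 ############  .                                #############
95 ############# ..                               #############
100 #############  .                                ############
105 #############  .                              #.#.##########
110 #############  .                              #### #########
115 #############  .                              #   ##########
120 #############  .                              ## ###########
125 #############  .                              ##############
```

Emit:
drive_tool:
  series:
    - [0,0.0048,-0.0014,0,0]
    - [0,-0.0032,0.0076,0,0]
    - [0,0.0064,-0.0052,0,0]
    - [0,-0.0016,0.0038,0,0]
    - [0,0.0016,0.0012,0,0]
    - [0,0,0,0,0]

```text
time_s: 30.88
position: [0.3712, 0.0723, 0.0857]
tcp_rot: [-1.571, 0.0, -2.492]
ft_force: [0.1, 0.3, -1.3]
opening: 0.181
```

```bash
python3 -c "from h import *;show()"
```

```text
30.8833 [0.3712 0.0723 0.0857] [ 0.1  0.3 -1.3]
5                                                 .           
10                                            .                
15  #                                                        ##
20    #                                                    ####
25      #                                                ######
30 #    ###                                            ########
35 ### #######                                       ##########
40 #############                                  #.###########
45 ################                             ## #.##########
50 ###################                       ##  ##############
55 #########################           #...##### ##############
60 ##############            #####              ###############
65 ##############          #########.           ###############
70 ##############          ###########          ###############
75 ##############         ###########           ###############
80 ##############         ########### .         ###############
85 ############# ..        ######### .            #############
90 ############# ..         ####### .             #############
95 #############  .           ####.               #############
100 #############  .                               #############
105 #############  .                              # ############
110 #############  .                              ##############
115 #############  .                              #.############
120 #############  .                              # ############
125 #############  .                               #############
```

Emit:
drive_tool:
  series:
    - [0,0,0,0.006,0]
    - [0,0,0,0.012,0]
    - [0,0,0,0.016,0]
    - [0,0,0,0.018,0]
    - [0,0,0,0.018,0]
    - [0,0,0,0.016,0]
    - [0,0,0,0.012,0]
    - [0,0,0,0.008,0]
    - [0,0,0,0.006,0]
    - [0,0,0,0.002,0]

```text
time_s: 31.77
position: [0.3713, 0.072, 0.2004]
tcp_rot: [-1.57, 0.001, -2.492]
ft_force: [0.9, -0.8, -1.4]
opening: 0.179
```

Emit:
drive_tool:
  series:
    - [0,0.0064,0.0048,0,0]
    - [0,0.012,0.009,0,0]
    - [0,0.016,0.012,0,0]
    - [0,0.0144,0.0108,0,0]
    - [0,0.007,0.0054,0,0]
    - [0,-0.028,-0.021,0,0]
    - [0,-0.028,-0.021,0,0]
    - [0,-0.008,-0.006,0,0]
    - [0,0,0,0,0]

```text
time_s: 32.52
position: [0.3603, 0.0653, 0.199]
tcp_rot: [-1.572, -0.002, -2.494]
ft_force: [1.3, 0.1, -1.1]
opening: 0.178
```

```bash
python3 -c "from h import *;show();print(proj('wrist',[.49,.162,.1]),proj('wrist',[.49-.797*.043,.162-.6045*.043,.1]))"
```

```text
32.5167 [0.3603 0.0653 0.199 ] [ 1.3  0.1 -1.1]
5 #########                      #   ##          .    ########
10 ###########                   .   ###        .. .  #########
15 ############                                     ###########
20 ##############                         .       #############
25 ###############                               ##############
30 #################                           ################
35 ###################                       ##################
40 #####################                   ###.################
45 #########################            ###  ####.#############
50 ##################################### ##    ## #############
55 ############################################################
60 ##############                               ###############
65 ##############                               ###############
70 ##############                               ###############
75 ##############                               ###############
80 ##############                               ###############
85 ############  .                                #############
90 ############  ..                               #############
95 ############# ..                               #############
100 #############  .                              ##############
105 #############  .                              # ############
110 #############  .                              ##############
115 #############  .                              ##############
120 #############  .                              # ############
125 #############  .                              ##############
[249.9 -60.1] [249.8  22.7]
```

Emit:
drive_tool:
  series:
    - [0,0,0,0.03,0]
    - [0,0,0,0.04,0]
    - [0,0,0,0.04,0]
    - [0,0,0,0.03,0]
    - [0,0,0,0.01,0]
    - [0,0,0,0,0]
    - [0,0,0,0,0]

```text
time_s: 33.15
position: [0.3637, 0.0664, 0.3494]
tcp_rot: [-1.57, 0.001, -2.492]
ft_force: [0.0, -0.6, -1.9]
opening: 0.181
```

Run:
```python
from h import *
w=camera("wrist");h=cv2.cvtColor(w,cv2.COLOR_BGR2HSV);i=camera_info("wrist")
print(env.state()["position"],-np.array(i["R"]).T@i["t"])
c=proj("wrist",[.49,.162,.1]);print(c)
poly=np.array([proj("wrist",[.49+.043*np.cos(a),.162+.043*np.sin(a),.1]) for a in np.linspace(0,6.28,40)]);print(poly.min(0),poly.max(0))
for y in range(0,100,3):print(y,''.join('#' if h[y,x,1]>85 else ('.' if h[y,x,2]<110 else ' ') for x in range(190,310,2)))
```

```text
[0.36298072 0.06630624 0.34864035] [0.43074048 0.11753006 0.47310356]
[2.499e+02 1.000e-01]
[207.6 -50.2] [292.2  46.1]
0 #####             ######                               #####
3 #####    .                                             #####
6 #####                                                 ######
9 #####     .                                           ######
12 #####     .                                           ######
15 ######                                                ######
18 ######                                                ######
21 ######                                               #######
24 #######                                              #######
27 ########                                            ########
30 ########                                           #########
33 #########                      #####               #########
36 ##########                    ### ###             ##########
39 ###########                  #  #####           ############
42 ############                      ##           #############
45 ##############       
[... 491 characters left out ...]
#####                                               ########
72 ######                                              ########
75 ######                                              ########
78 ######                                              ########
81 ######                                              ########
84 ######                                                ######
87 ###   ..                                               #####
90 ####  ..                                               #####
93 ####  ..                                              ######
96 ####   .                                              ######
99 ####   .                                              ######
```

Emit:
drive_tool:
  series:
    - [0,0.016,0.012,0,0]
    - [0,0.02,0.015,0,0]
    - [0,0.012,0.009,0,0]
    - [0,0,0,0,0]
    - [0,0,0,0,0]

```text
time_s: 33.62
position: [0.4104, 0.1024, 0.3479]
tcp_rot: [-1.573, -0.003, -2.491]
ft_force: [-0.8, -0.7, -1.1]
opening: 0.181
```

Run:
```python
from h import *
w=camera("wrist");h=cv2.cvtColor(w,cv2.COLOR_BGR2HSV)
print(env.state()["position"],proj("wrist",[.49,.162,.1]))
for y in range(0,63,3):print(y,''.join('#' if h[y,x,1]>85 else ('.' if h[y,x,2]<110 else ' ') for x in range(190,310,2)))
```

```text
[0.41009026 0.10206794 0.34831145] [250.   62.1]
0 ############################################################
3 ############################################################
6 ############################################################
9 ###########################       ##########################
12 ######################                  ####################
15 ###################                       ##################
18 ###############                             ################
21 ##############                                ##############
24 #############                                  #############
27 ############                                     ###########
30 ###########            .    #####                 ##########
33 ##########                 ########                #########
36 #########           ###    ########                #########
39 #########         #######  #######.                 ########
42 ########          #######.  .#####                   #######
45 ########          ########     .                     #######
48 #######    .      #######                            #######
51 #######             ####                              ######
54 #######                                               ######
57 #######                                              .######
60 #####                                                 ######
```

Three separate nuts are in the jar: two on the far side at (250,36) and (234,44), and the near one seen in the previous frame. Now I set the scoop down on a clear patch.

Emit:
drive_tool:
  series:
    - [0,0,-0.022,0,0]
    - [0,0,-0.039,0,0]
    - [0,0,-0.039,-0.01,0]
    - [0,0,-0.039,-0.02,0]
    - [0,0,-0.039,-0.03,0]
    - [0,0,-0.039,-0.03,0]
    - [0,0,-0.039,-0.03,0]
    - [0,0,-0.039,-0.03,0]
    - [0,-0.005,-0.039,-0.03,0]
    - [0,-0.005,-0.038,-0.03,0]

```text
time_s: 34.5
position: [0.4009, -0.2339, 0.1668]
tcp_rot: [-1.571, -0.0, -2.493]
ft_force: [0.0, 0.7, -0.0]
opening: 0.181
```

Emit:
drive_tool:
  series:
    - [0,0,0,-0.03,0]
    - [0,0,0,-0.014,0]
    - [0,0,0,-0.004,0]
    - [0,0,0,0,0]
    - [0,0,0,0,0]

```text
time_s: 34.92
position: [0.4024, -0.2324, 0.1208]
tcp_rot: [-1.57, 0.0, -2.492]
ft_force: [-0.6, 0.4, -0.6]
opening: 0.181
```

Emit:
drive_tool:
  series:
    - [0,0,-0.02,0,0]
    - [0,0,-0.015,-0.015,0]
    - [0,0,0,-0.015,0]
    - [0,0,0,-0.0025,0]
    - [0,0,0,0,0]
    - [0,0,0,0,0]

```text
time_s: 35.42
position: [0.4028, -0.2673, 0.0887]
tcp_rot: [-1.57, 0.0, -2.492]
ft_force: [0.7, -0.0, -1.5]
opening: 0.175
```

Emit:
drive_tool:
  series:
    - [0,0,0,-0.0015,0]
    - [0,0,0,0,0]
    - [0,0,0,0,0]

```text
time_s: 35.67
position: [0.4027, -0.2675, 0.0867]
tcp_rot: [-1.57, 0.0, -2.492]
ft_force: [-0.2, 0.2, -1.3]
opening: 0.179
```

Emit:
drive_tool:
  series:
    - [0,0,0,-0.0011,0]
    - [0,0,0,0,0]
    - [0,0,0,0,0]

```text
time_s: 35.92
position: [0.4026, -0.2676, 0.0853]
tcp_rot: [-1.57, 0.0, -2.492]
ft_force: [0.2, 0.3, 3.7]
opening: 0.175
```

Emit:
drive_tool:
  series:
    - [1,0,0,0,0]
    - [1,0,0,0,0]
    - [1,0,0,0,0]
    - [1,0,0,0,0]
    - [1,0,0,0,0]

```text
time_s: 36.33
position: [0.4023, -0.2675, 0.085]
tcp_rot: [-1.571, -0.0, -2.492]
ft_force: [-0.1, 0.5, -0.3]
opening: 0.876
```

Emit:
drive_tool:
  series:
    - [1,0,0,0.02,0]
    - [1,0,0,0.035,0]
    - [1,0,0,0.035,0]
    - [1,0,0,0.035,0]
    - [1,0,0.015,0.035,0]
    - [1,0.004,0.03,0.02,6]
    - [1,0.004,0.03,0,6]
    - [1,0.004,0.03,0,6]
    - [1,0.004,0.03,0,6]
    - [1,0.004,0.03,0,6]

```text
time_s: 37.17
position: [0.4223, -0.1012, 0.2652]
tcp_rot: [-1.57, 0.0, -1.964]
ft_force: [1.0, 0.5, 0.4]
opening: 1.003
```

Emit:
drive_tool:
  series:
    - [0.6,0.004,0.033,0,6]
    - [0.6,0.004,0.033,0,6]
    - [0.6,0.004,0.033,0,6]
    - [0.6,0.004,0.033,0,6]
    - [0.6,0.004,0.033,0,6]
    - [0.6,0.004,0.033,0,6]
    - [0.6,0.004,0.033,0,6]
    - [0.6,0.004,0.033,0,6]
    - [0.6,0.004,0.033,0,6]
    - [0.6,0.004,0.033,0,6]

```text
time_s: 38.0
position: [0.4622, 0.2293, 0.265]
tcp_rot: [-1.571, -0.0, -0.916]
ft_force: [1.6, 0.2, -0.6]
opening: 0.599
```

Emit:
drive_tool:
  series:
    - [0.6,0.004,0.03,0,0]
    - [0.6,0.004,0.03,0,0]
    - [0.6,0.004,0.03,0,0]
    - [0.6,0.004,0.03,0,0]
    - [0.6,0,0.015,0,0]
    - [0.6,0,0,0,0]
    - [0.6,0,0,0,0]

```text
time_s: 38.58
position: [0.478, 0.3629, 0.2644]
tcp_rot: [-1.572, -0.0, -0.92]
ft_force: [-0.5, -1.0, 0.1]
opening: 0.602
```

Run:
```python
from h import *
import pickle
s=env.state();print(s["time_s"],s["position"].round(4),s["tcp_rot"].round(3),s["joints"].round(2),s["opening"])
i=camera_info("wrist");w=camera("wrist");cv2.imwrite("pics/w20.png",w);pickle.dump(i,open("w20.pkl","wb"))
print("exp knob",proj("",[.479,.369,.056],i))
h=cv2.cvtColor(w,cv2.COLOR_BGR2HSV)
for y in range(0,300,6):print(y,''.join('#' if h[y,x,1]>90 else ('.' if h[y,x,2]<110 else ' ') for x in range(0,512,5)))
```

```text
38.5833 [0.478  0.3629 0.2644] [-1.572 -0.    -0.92 ] [ 0.53  0.43  0.09  1.23 -0.    1.45] 0.6023338376259099
exp knob [252.7 157.7]
0 #######################################################################################################
6 #######################################################################################################
12 #######################################################################################################
18 ##########################################################################.############################
24 #########################################################################..# ##########################
30 #########################################################################..# ##########################
36 #########################################################################..############################
42 #########################################################################... ##########################
48 #######################################################################################################
54 ##
[... 3714 characters left out ...]
############  ..####################################
264 #########################        ..  ...  #####################   #.###################################
270 #########################       ..   ...  ######################  ...##################################
276 ########################       ...  ....  ######################   ..##################################
282 #######################        ..   .... .######################.  ...#################################
288 ######################      ##....  ......######################.  ...#################################
294 ######################      ....... ... .#######################. ......###############################
```

Run:
```python
from h import *
import pickle
i=pickle.load(open("w20.pkl","rb"));w=cv2.imread("pics/w20.png");h=cv2.cvtColor(w,cv2.COLOR_BGR2HSV)
m=((h[...,1]<90)*255).astype(np.uint8);m[:, :190]=0;m[:, 325:]=0;m[:85]=0;m[205:]=0
m=cv2.morphologyEx(m,cv2.MORPH_OPEN,np.ones((5,5)))
c=max(cv2.findContours(m,cv2.RETR_EXTERNAL,cv2.CHAIN_APPROX_NONE)[0],key=cv2.contourArea)
e=cv2.fitEllipse(c);print(e,ray("",*e[0],.025,i),ray("",*e[0],.018,i))
print("cam",-np.array(i["R"]).T@i["t"])
k=((h[...,2]<120)&(h[...,1]>90)).astype(np.uint8);k=k[125:175,235:290];M=cv2.moments(k,True);u=(M["m10"]/M["m00"]+235,M["m01"]/M["m00"]+125);print("knob",u,M["m00"],ray("",*u,.05,i))
P=[.4855,.3675];print("knob proj top/bottom",proj("",[*ray("",*e[0],.025,i)[:2],.056],i),proj("",[*ray("",*e[0],.025,i)[:2],.025],i))
```

```text
((255.83908081054688, 144.699462890625), (99.36441040039062, 100.07872772216797), 64.8132553100586) [0.4774 0.3775 0.025 ] [0.4784 0.3765 0.018 ]
cam [0.42753871 0.43025119 0.3889592 ]
knob (255.9194029850746, 152.6537313432836) 335.0 [0.4793 0.3744 0.05  ]
knob proj top/bottom [256.4 150.5] [255.8 144.7]
```

Emit:
drive_tool:
  series:
    - [0.6,0,0.0135,-0.02,0]
    - [0.6,0,0,-0.04,0]
    - [0.6,0,0,-0.04,0]
    - [0.6,0,0,-0.04,0]
    - [0.6,0,0,-0.04,0]
    - [0.6,0,0,-0.025,0]
    - [0.6,0,0,-0.01,0]
    - [0.6,0,0,0,0]
    - [0.6,0,0,0,0]

```text
time_s: 39.38
position: [0.4791, 0.3756, 0.0512]
tcp_rot: [-1.57, -0.0, -0.922]
ft_force: [-0.2, 0.1, 0.6]
opening: 0.604
```

Emit:
drive_tool:
  series:
    - [0,0,0,0,0]
    - [0,0,0,0,0]
    - [0,0,0,0,0]
    - [0,0,0,0,0]
    - [0,0,0,0,0]
  force: 60

```text
time_s: 39.8
position: [0.4798, 0.3766, 0.0525]
tcp_rot: [-1.567, -0.001, -0.922]
ft_force: [-0.6, -0.9, 7.2]
opening: 0.305
```

Knob gripped (opening 0.305, about 26 mm). Before carrying it, I refine the jar centre by matching its silhouette in both fixed cameras.

```bash
cat > jar.py <<'E'
from h import *
from scipy.optimize import minimize
def sil(n,c,S=4):
    m=np.zeros((384*S,512*S),np.uint8);i=camera_info(n);a=np.linspace(0,2*np.pi,60)
    for r,z0,z1 in [(.054,0,.072),(.048,.072,.1)]:
        P=np.array([proj(n,[c[0]+r*np.cos(t),c[1]+r*np.sin(t),z],i) for z in (z0,z1) for t in a])
        cv2.fillConvexPoly(m,cv2.convexHull((P*S).astype(np.int32)),255)
    return cv2.resize(m,(512,384),interpolation=cv2.INTER_AREA)/255.
for n,f in (("scene",None),("side",None),("side","pics/s8.png"),("scene","pics/c8.png")):
    w=cv2.imread(f) if f else camera(n);h=cv2.cvtColor(w,cv2.COLOR_BGR2HSV)
    u=proj(n,[.49,.162,.05]).astype(int);m=((h[...,1]<70)&(h[...,2]>90)).astype(float)
    M=np.zeros_like(m);M[u[1]-35:u[1]+35,u[0]-28:u[0]+28]=m[u[1]-35:u[1]+35,u[0]-28:u[0]+28]
    M=cv2.morphologyEx(M,cv2.MORPH_CLOSE,np.ones((9,9)))
    def cost(c):
        s=sil(n,c);return 1-np.minimum(s,M).sum()/np.maximum(s,M).sum()
    r=minimize(cost,[.49,.162],method="Nelder-Mead",options=dict(initial_simplex=[[.49,.162],[.497,.162],[.49,.169]],xatol=2e-4,maxiter=50))
    print(n,f,r.x.round(4),r.fun.round(3))
E
python3 jar.py
```

```text
scene None [0.493  0.1652] 0.04
side None [0.4919 0.1675] 0.33
side pics/s8.png [0.4918 0.1675] 0.332
scene pics/c8.png [0.4927 0.1655] 0.053
```

Emit:
drive_tool:
  series:
    - [0,0,0,0.02,0]
    - [0,0,0,0.035,0]
    - [0,0,0,0.035,0]
    - [0,0,0,0.025,0]
    - [0,0,0,0.01,0]
    - [0,0,0,0,0]

```text
time_s: 40.4
position: [0.48, 0.3771, 0.1785]
tcp_rot: [-1.565, -0.001, -0.921]
ft_force: [1.0, 0.2, -1.9]
opening: 0.306
```

Run:
```python
from h import *
import pickle
from scipy.optimize import minimize
def ann(i,c,S=4):
    m=np.zeros((384*S,512*S),np.uint8);a=np.linspace(0,2*np.pi,80)
    for r,v in((.048,255),(.043,0)):
        P=np.array([proj("",[c[0]+r*np.cos(t),c[1]+r*np.sin(t),.1],i) for t in a]);cv2.fillPoly(m,[(P*S).astype(np.int32)],v)
    return cv2.resize(m,(512,384),interpolation=cv2.INTER_AREA)/255.
for n,f,i in (("w7","pics/w7.png",pickle.load(open("w7.pkl","rb"))),("side","pics/s8.png",camera_info("side")),("scene","pics/c8.png",camera_info("scene"))):
    w=cv2.resize(cv2.imread(f),(512,384),interpolation=cv2.INTER_AREA);h=cv2.cvtColor(w,cv2.COLOR_BGR2HSV).astype(float)
    g=cv2.GaussianBlur(h[...,2]-h[...,1],(0,0),1)
    def cost(c):
        s=ann(i,c);k=cv2.dilate(s,np.ones((7,7)))>0;a=s[k]-s[k].mean();b=g[k]-g[k].mean();return -(a*b).sum()/np.sqrt((a*a).sum()*(b*b).sum()+1e-9)
    r=minimize(cost,[.491,.164],method="Nelder-Mead",options=dict(initial_simplex=[[.491,.164],[.497,.164],[.491,.170]],xatol=2e-4,maxiter=60))
    print(n,r.x.round(4),r.fun.round(3))
```

```text
w7 [0.4914 0.1648] -0.8
side [0.49   0.1605] -0.388
scene [0.4977 0.1617] -0.467
```

Emit:
drive_tool:
  series:
    - [0,0.001,-0.015,0,0]
    - [0,0.002,-0.03,0,0]
    - [0,0.002,-0.035,0,0]
    - [0,0.002,-0.035,0,0]
    - [0,0.002,-0.035,0,0]
    - [0,0.002,-0.035,0,0]
    - [0,0.001,-0.02,0,0]
    - [0,0,-0.007,0,0]
    - [0,0,0,0,0]
    - [0,0,0,0,0]

```text
time_s: 41.23
position: [0.49, 0.1643, 0.1743]
tcp_rot: [-1.572, 0.001, -0.922]
ft_force: [0.9, 0.3, -0.2]
opening: 0.305
```

Run:
```python
from h import *
from scipy.optimize import minimize
s=env.state();print(s["time_s"],s["position"].round(4))
P=s["position"]
# steel cap disc in scene view: low-saturation region above jar, check centre of cap top edge
w=camera("scene");h=cv2.cvtColor(w,cv2.COLOR_BGR2HSV);cv2.imwrite("pics/c21.png",w)
u=proj("scene",[P[0],P[1],P[2]-.04]).astype(int);print(u)
for y in range(u[1]-25,u[1]+40,2):print(y,''.join('#' if h[y,x,1]>90 else ('.' if h[y,x,2]<110 else ('o' if h[y,x,2]>215 else ' ')) for x in range(u[0]-35,u[0]+36)))
```

```text
41.2333 [0.49   0.1643 0.1743]
[269 162]
137 ####################......####.........................  ##############
139 ######################.....####..................#........#############
141 ######################......##...............#####.......##############
143 #######################..........########....######....################
145 ########################.........########....#####...##################
147 #############################....####.##............###################
149 #############################..... oooo  ..........####################
151 ########################oooo .....       ........######################
153 ######################oooooo ....#######..... ooo  ####################
155 ####################oooooooo  ...#######..... ooooo  ##################
157 ###################ooooooooooo ..######..... oooooooo##################
159 ###################ooooooooo    .######...  oooooooooo#################
161 ################### oooooo       ..###...  ooooooooooo#################
163 ###################                   .    ooooooooooo#############
[... 748 characters left out ...]
################
185 ####################                              #####################
187 ####################                              #####################
189 ####################                              #####################
191 ####################                             ######################
193 ####################                             ######################
195 ######################                         ########################
197 ########################                      #########################
199 ###########################                 ###########################
201 #######################################################################
```

Run:
```python
from h import *
P=env.state()["position"];print(P)
a=np.linspace(0,6.28,200)
def ext(c,r,z):
    p=np.array([proj("scene",[c[0]+r*np.cos(t),c[1]+r*np.sin(t),z]) for t in a]);return p[:,0].min(),p[:,0].max(),p[:,1].min(),p[:,1].max()
print("cap pred",ext(P,.057,P[2]-.052+.025),"jar",ext([.492,.165],.054,.06),"jar foot",ext([.492,.165],.054,0))
h=cv2.cvtColor(cv2.imread("pics/c21.png"),cv2.COLOR_BGR2HSV)[...,1].astype(float)
for y in (157,159,161,163,178,180,182,184,186):
    r=h[y,240:305];i=np.where(r<90)[0]
    l,R=i.min(),i.max();f=lambda k:k+(r[k]-90)/(r[k]-r[k+1])
    print(y,round(240+f(l-1),2),round(240+f(R),2))
```

```text
[0.49005115 0.16478418 0.17440146]
cap pred (np.float64(252.7), np.float64(287.1), np.float64(147.7), np.float64(171.3)) jar (np.float64(253.5), np.float64(284.7), np.float64(167.0), np.float64(189.4)) jar foot (np.float64(253.3), np.float64(283.4), np.float64(178.7), np.float64(201.0))
157 252.7 286.88
159 252.35 287.49
161 252.53 287.63
163 252.84 287.41
178 253.34 284.88
180 253.43 284.42
182 253.49 283.91
184 253.45 283.49
186 253.51 283.43
```

Emit:
drive_tool:
  series:
    - [0,0.0015,0,-0.008,0]
    - [0,0,0,-0.008,0]
    - [0,0,0,-0.004,0]
    - [0,0,0,-0.002,0]
    - [0,0,0,0,0]
    - [0,0,0,0,0]

```text
time_s: 41.78
position: [0.4918, 0.1642, 0.1528]
tcp_rot: [-1.571, 0.0, -0.921]
ft_force: [0.6, 0.3, -0.2]
opening: 0.307
```

Emit:
drive_tool:
  series:
    - [0,0,0,-0.002,0]
    - [0,0,0,-0.001,0]
    - [0,0,0,0,0]

```text
time_s: 42.03
position: [0.4919, 0.164, 0.15]
tcp_rot: [-1.571, -0.0, -0.922]
ft_force: [-0.3, 0.2, -1.7]
opening: 0.308
```

Emit:
drive_tool:
  series:
    - [0,0,0,-0.001,0]
    - [0,0,0,-0.001,0]
    - [0,0,0,0,0]

```text
time_s: 42.28
position: [0.492, 0.1639, 0.1484]
tcp_rot: [-1.571, -0.0, -0.922]
ft_force: [-1.1, -0.7, 4.4]
opening: 0.306
```

Emit:
drive_tool:
  series:
    - [0,0,0,-0.001,0]
    - [0,0,0,0,0]

```text
time_s: 42.45
position: [0.4922, 0.1638, 0.1478]
tcp_rot: [-1.57, -0.001, -0.922]
ft_force: [-2.0, -0.9, 7.8]
opening: 0.307
```

Contact came at the expected resting height, with an origin of about 0.097. Now pressing.

Emit:
drive_tool:
  series:
    - [0,-0.0003,0,-0.001,0]
    - [0,0,0,-0.001,0]
    - [0,0,0,0,0]
  force: 90

```text
time_s: 42.7
position: [0.4924, 0.1638, 0.1463]
tcp_rot: [-1.569, -0.002, -0.922]
ft_force: [-1.0, -1.9, 9.4]
opening: 0.294
```

Emit:
drive_tool:
  series:
    - [0,0,0,-0.001,0]
    - [0,0,0,-0.001,0]
    - [0,0,0,0,0]

```text
time_s: 42.95
position: [0.4913, 0.1639, 0.1433]
tcp_rot: [-1.571, 0.0, -0.922]
ft_force: [-1.8, -0.2, 0.3]
opening: 0.297
```

Emit:
drive_tool:
  series:
    - [0,0,0,-0.002,0]
    - [0,0,0,0,0]

```text
time_s: 43.12
position: [0.4911, 0.1639, 0.1405]
tcp_rot: [-1.572, 0.0, -0.922]
ft_force: [-1.4, 0.2, -5.2]
opening: 0.296
```

Click: the force peaked near 9 N and then dropped. I continue down to the rim.

Emit:
drive_tool:
  series:
    - [0,0,0,-0.002,0]
    - [0,0,0,-0.002,0]
    - [0,0,0,-0.002,0]
    - [0,0,0,0,0]

```text
time_s: 43.45
position: [0.4918, 0.1641, 0.1346]
tcp_rot: [-1.571, -0.0, -0.922]
ft_force: [-0.4, 0.7, -1.6]
opening: 0.296
```

Emit:
drive_tool:
  series:
    - [0,0,0,-0.0015,0]
    - [0,0,0,-0.001,0]
    - [0,0,0,0,0]

```text
time_s: 43.7
position: [0.492, 0.1641, 0.1327]
tcp_rot: [-1.57, -0.0, -0.922]
ft_force: [0.8, 0.5, -1.2]
opening: 0.296
```

Emit:
drive_tool:
  series:
    - [0,0,0,-0.001,0]
    - [0,0,0,-0.001,0]
    - [0,0,0,0,0]

```text
time_s: 43.95
position: [0.492, 0.1641, 0.1326]
tcp_rot: [-1.569, -0.001, -0.921]
ft_force: [-7.8, -1.4, 23.3]
opening: 0.293
```

Emit:
drive_tool:
  series:
    - [0,0,0,-0.001,0]
    - [0,0,0,-0.001,0]
    - [0,0,0,0,0]

```text
time_s: 44.2
position: [0.492, 0.1641, 0.1324]
tcp_rot: [-1.568, -0.002, -0.921]
ft_force: [-15.5, -3.9, 46.4]
opening: 0.292
```

Emit:
drive_tool:
  series:
    - [0,0,0,0.0014,0]
    - [0,0,0,0,0]
    - [0,0,0,0,0]

```text
time_s: 44.45
position: [0.492, 0.1641, 0.1325]
tcp_rot: [-1.569, -0.001, -0.921]
ft_force: [-10.0, -2.3, 30.0]
opening: 0.293
```

Run:
```python
from h import *
s=env.state();print(s["time_s"],s["position"].round(4),s["ft_force"].round(1))
# scoop still standing: handle top expected at scene pixel; bystanders: compare start and now
a=cv2.resize(cv2.imread("pics/scene0.png"),(512,384),interpolation=cv2.INTER_AREA);w=camera("scene");cv2.imwrite("pics/end.png",w)
for n,(x,y) in dict(shaker=(254,465),ramekin=(463,370),mug=(552,276)).items():
    x,y=int(x/1.5625),int(y/1.5625);t=a[y-12:y+12,x-9:x+9];r=cv2.matchTemplate(w[y-20:y+20,x-17:x+17],t,cv2.TM_CCOEFF_NORMED);print(n,cv2.minMaxLoc(r)[1],np.array(cv2.minMaxLoc(r)[3])-8)
h=cv2.cvtColor(w,cv2.COLOR_BGR2HSV);u=proj("scene",[.43,-.245,.03]).astype(int);print(proj("scene",[.402,-.268,.105]),proj("scene",[.402,-.268,0]))
for y in range(u[1]-26,u[1]+20,2):print(y,''.join('.' if h[y,x,2]<75 else ('o' if h[y,x,1]<90 else '#') for x in range(u[0]-25,u[0]+30)))
```

```text
44.45 [0.492  0.1641 0.1325] [-10.   -2.3  30. ]
shaker 0.868843138217926 [0 0]
ramekin 0.9859673976898193 [0 0]
mug 0.9865822196006775 [0 0]
[138.2 203.9] [144.6 224.6]
195 #######################################################
197 #######################################################
199 #######################################################
201 #######################################################
203 #######################################################
205 #########.......#######################################
207 #########........######################################
209 #########.........#####################################
211 #########.........#####################################
213 ##########.........####################################
215 ###########........####################################
217 ###########.........###oooooo##########################
219 ############........#oooooooooooooo####################
221 #############.......ooooooooooooooooooooo##############
223 #############......oooooooooooooooooooooooo############
225 ##############...ooooooooooooooooooooooooooo###########
227 ################ooooooooooooooooooooooooooooooo########
229 ################oooooooooooooooooooooooooooooo#########
231 ################ooooooooooooooooooooooooooooo##########
233 ##################oooooooooooooooooooooooooo###########
235 #######################ooooooooooooooooooo#############
237 #############################oooooooooooo##############
239 ####################################oooo###############
```

```bash
python3 -c "
from cell import ticket
print(ticket.finish_job())"
```

```text
the job is handed in; nothing more can be done
None
```

Three hazelnuts are in the white jar, the scoop stands on the worktop, and the cap is pressed home past the click. I handed the job in at 44.5 s with the arm still pressing the cap down at about 30 N.

**What went differently:** my first scoop in the tin took all four nuts, but they rolled off the lip as I carried it and landed on the worktop. So the nuts did not go straight from tin to jar. I pushed three of them one at a time into the fixed jar wall, lifted each on the scoop and tipped it in. The fingers never went near the nuts. The fourth nut stays on the worktop near the robot base, at about (0.21, -0.02).

**Last checks:**
- **Nuts:** wrist images showed three separate nuts in the jar. No single frame showed all three: two were on the far side, and the third was seen in the frame before.
- **Cap:** it first rested at the expected height, and the force peaked near 9 N and then dropped. It came to a hard stop about 17 mm lower, which is fully home. The last force reading was 30 N down and 10 N sideways.
- **Scoop:** it stands with its handle upright where I put it, at about (0.40, -0.27), not at its starting spot.
- **Shaker, bowl and mug:** image matching shows no shift. The shaker's match was weaker than the other two (0.87 against 0.99).
- **Forces:** the worst wrist force I read was about 92 N, when a nut jammed between the lip and the jar. That is below the 120 N limit, but peaks between readings were not seen. The cap press also reached 46 N for a moment before I eased it to 30 N. That force went through the gripped knob. I could not tell whether it counts as the gripper's body pressing with over 40 N.

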